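# Fit the collimator tube on the light source and latch it

## Task

The black collimator tube leans in its sloping grey rest: lift it out, stand it upright on the round dark mat with its flange down, and let go of it. Then take it again from above, push it straight down over the metal port of the white light source until the flange sits flat on the housing (do not drop it on), and turn the blue latch a quarter turn clockwise until it drops into its locked detent with its tail over the flange. Leave the beaker, the bottle and the dish where they are.

Things in the scene. Friction and masses are not known exactly. Their poses are not given: they have to be found in the camera images.
- tube: Black collimator tube to fit, 0.11-0.22 kg: 38 mm outside, 32 mm bore, 75 mm long, open ended; dark steel flange (60 mm wide, 8 mm thick) at its lower end, orange band at its upper end. Origin: centre of the flange's underside; z: along the tube towards the orange end. Its turn about z does not matter. Starts loose in the rest, axis 30 degrees above level, orange end up and towards the robot.
- tube_top (a point): Centre of the tube's upper (orange) end, 75 mm from its origin.
- rest: Grey sloping rest, fixed, base 130 x 64 x 8 mm. Two rails (36 mm wide together) under the tube carry it from 20 to 48 mm above the flange's underside; the flange leans on a stop plate. The tube's upper 27 mm stick out free. Origin: on the table, 38 mm below the centre of the resting flange's underside; -x points to the tube's orange end.
- mat: Round dark rubber mat, fixed, 96 mm diameter, 6 mm thick, with a lighter grey disc on top. Origin: centre of its underside, on the table.
- source: White light source box with black top plate, fixed, 170 (x) x 260 (y) mm, top deck 70 mm above the table. Origin: centre of its underside. The port stands on its top 48 mm to its +y side, the latch 48 mm to its -y side.
- port (a point): Foot of the port, on its axis, at deck level (70 mm above the table); axes as the source's. The port is an upright aluminium spigot, 29 mm diameter, 28 mm tall, top 3 mm chamfered; the tube slides over it with 1.5 mm play all round until the flange rests on the deck, when the tube's origin and this point coincide.
- latch (a joint): Angle of the blue latch, rad: 0 open (tail pointing to the source's -x side; it starts here), growing clockwise seen from above, 1.571 locked (tail pointing to the port). An over-centre spring holds it at either end: it resists with up to 0.13 N m until 1.2; let go before that it springs back to 0, past that it snaps on by itself into the locked detent at 1.571.
- latch_grip (a point): Centre of the latch's bar grip, on the turning axis, 50 mm above the deck. The bar is 50 mm long (along this x axis, turning with the latch), 12 mm thick, 26 mm tall (36 to 62 mm above the deck). The tail, 14 mm wide, 10 to 17 mm above the deck, reaches 73 mm from the axis along this -x; locked, it passes 2 mm above the fitted flange.
- beaker: Bystander: empty glass beaker, 68 mm diameter, 90 mm tall. Origin: centre of its underside.
- bottle: Bystander: glass bottle with blue cap, 64 mm diameter, 130 mm tall. Origin: centre of its underside.
- dish: Bystander: flat covered glass dish, 91 mm diameter, 16 mm tall. Origin: centre of its underside.
Not all that is in view belongs to the job. Leave any green look-alike of the rest alone.

How it is judged:
On the way, in this order (a step that is already met when the one before it is completed fails the run):
1. the tube stands upright on the mat, flange down, let go (horizontal distance between tube and mat below 0.035 m and z of tube in the frame of mat below 0.01 m and z of tube_top in the frame of mat above 0.076 m and angle between tube's own z axis and vertical below 0.08 rad and contact force between tube and the fingers below 0.2 N and linear speed of tube below 0.03 m/s), for 0.2 s.
2. the tube is pushed fully home over the port (horizontal distance between tube and port below 0.004 m and z of tube in the frame of port below 0.003 m and angle between tube's own z axis and vertical below 0.06 rad), for 0.1 s.
3. the latch is in its locked detent, with the tube home (value of joint latch above 1.45 rad and z of tube in the frame of port below 0.003 m), for 0.1 s.
At the end, for the whole second after the job is handed in: The tube stands flange down over the port, within 4 mm of its axis and upright within 0.06 rad, its flange within 3 mm of the deck; the latch is locked (angle above 1.45 rad); the tube is at rest (all of step 3 and horizontal distance between tube and port below 0.004 m and z of tube_top in the frame of port above 0.07 m and angle between tube's own z axis and vertical below 0.06 rad and linear speed of tube below 0.02 m/s); the robot touches nothing.
It fails at once if the tube is dropped onto the port (falling faster than 0.35 m/s over the port while not held) (horizontal distance between tube and port below 0.03 m and z of tube in the frame of port below 0.1 m and linear speed of tube above 0.35 m/s and contact force between tube and the fingers below 0.1 N).
It fails at once if the beaker, the bottle or the dish is moved more than 25 mm or tipped (distance of any of beaker, bottle, dish from where it was at the start of the episode above 0.025 m or angle between any of beaker, bottle's own z axis and vertical above 0.5 rad).
It also fails if it takes over 72 s, if anything falls off the work surface, if the arm or the gripper's body presses on something with over 40 N, if the wrist force passes 120 N, or if a joint passes its speed limit or range.

## Robot

A 6-joint arm with a two-finger parallel gripper is mounted at the origin on the work surface. World frame = base frame: x ahead of the robot, y to its left, z up, the work surface at z = 0. Lengths are in m, angles in rad, forces in N, time in s.
With the tool pointing down it reaches from about 0.3 to 0.75 m from the base axis. Payload 8.5 kg.
Tool frame: the origin (TCP) lies midway between the tips of the shut fingers; the grasp point (between the pads) lies 19 mm behind it; z points along the fingers, x is the direction in which the jaws open and shut, and the axes are right-handed (so a half turn about z gives the same grasp; the last joint's range is limited). The gripper opens to 88 mm and grips with 3 to 60 N. Pads are 18 mm wide; open, the fingers measure 123 mm over their backs; the gripper's body (75 mm by 187 mm) begins 45 mm behind the grasp point.
Start: joints at [1.023, 0.381, 1.297, -0, 1.464, -0.215], TCP at [0.18, 0.52, 0.239] pointing down, gripper open.
Joint ranges: [-3.11, 3.11], [-0.89, 2.33], [0.22, 2.48], [-1.42, 4.56], [0.17, 2.85], [-2.88, 2.88]. Speed limits (rad/s): [2.39, 2.39, 3.14, 3.14, 3.14, 3.14].

## Interface

Orientations are given as [roll, pitch, yaw] about the fixed x, y, z axes, in that order (R = Rz(yaw) Ry(pitch) Rx(roll)).
In Python, from cell import r gives the robot as it stands.
- The arm moves only by the shell command python3 -m jog 'ROWS'. ROWS is JSON, a list of rows, each an object of numbers: "tx", "ty", "tz": the shift along the tool's x, y, z normalised to -1 to 1, where 1 is 200 mm; "wx", "wy", "wz": the turn, a rotation vector about the tool's x, y, z normalised to -1 to 1, where 1 is 30 degrees; "hand": the gripper's target within -1 to 1 (shut at 1, half-way at 0, fully open at -1). A call has 1 to 20 rows; each row shifts and turns the commanded pose from where the row before left it, along the tool's axes as they then stand; what a row does not reach is not made up. A row lasts 1/10 s, in which the tool goes at most 50 mm and 8.59 degrees, less where a joint would pass 70% of its speed; a pose out of reach is approached as far as the arm can. A call with a number of a shift or a turn outside -1 to 1 is refused whole. A call with a gripper value outside its range is refused whole. The fingers move at their own pace and stop on an object; the grip force is fixed at half the most. Time passes only in rows, so rows that do not move let the fingers close. It gives the time, the measured TCP pose, the force and the opening at its end, in the units of the state.
- r.observe(): the state, without advancing time (a new reading comes with each control period).
- r.read_camera(name): name is "scene" or "top" or "wrist"; returns a dict with "pixels" (384x512x3 uint8, red, green, blue), "intrinsics" (3x3 intrinsics, pixels), "R" (3x3) and "t" (3): a world point X has camera coordinates R X + t. Camera axes: x right, y down, z forward; pixel columns grow to the right and rows downward; lengths in m; the calibration is good to about 2 mm. The wrist camera is an equidistant fisheye: a pixel r from the principal point sees the ray r / f radians off the axis. A picture is of the moment at which its call begins. There is no depth.
- r.sign_off(): hands the job in, once; it reports no verdict.
The state is a dict: "time": time; "joints": joint angles; "qvel": joint speeds; "joint_torque": joint torques, N m; "tool_pos": TCP position; "ee_rot": TCP orientation; "force": force on the tool from outside, world axes, zero at the start; "wrist_torque": the same for the moment, N m; "opening": finger opening in m.
Only numpy, scipy, OpenCV 4.12 (cv2) and the standard library are available. Lean on these libraries where they do the work, as an engineer would, in place of code of your own. Each camera call takes 0.05 s, during which the arm holds its last target.

## Working session

There is one attempt and no reset: what is moved stays moved. The work goes in short steps, Python scripts to look and compute and a shell command to move; the robot and the scene stay as the last step left them, time stands still between calls to the robot, and variables do not carry over. Pictures are saved under pics/ and viewed, and the job is handed in when it is done.

```bash
mkdir -p pics; ls; python3 - <<'E'
from cell import r
import cv2
print(r.observe())
for n in ("scene","top","wrist"):
    c=r.read_camera(n)
    cv2.imwrite(f"pics/{n}0.png",c["pixels"][:,:,::-1])
    print(n,c["intrinsics"],c["R"],c["t"])
E
```

```text
pics
{'time': 0.0, 'joints': array([ 1.02269335e+00,  3.81198754e-01,  1.29823481e+00, -2.02295549e-05,
        1.46359359e+00, -2.15313050e-01]), 'qvel': array([ 0.00208053, -0.00091064,  0.00051825, -0.00238352,  0.00036318,
       -0.00014967]), 'joint_torque': array([ 2.14568850e-04, -4.37937140e+01, -2.24556416e+01,  7.13631115e-02,
        3.52608785e-02, -8.36537743e-05]), 'tool_pos': array([0.1795433 , 0.51958142, 0.23814504]), 'ee_rot': array([-3.14130581e+00,  1.40567201e-03,  1.23800878e+00]), 'force': array([ 0.00916232, -0.16982143, -0.74599039]), 'wrist_torque': array([ 0.01952019, -0.03092306, -0.03448638]), 'opening': 0.08832212994104228}
scene [[452.30661924   0.         254.11516877]
 [  0.         452.30661924 193.93380388]
 [  0.           0.           1.        ]] [[-0.82224331  0.56901401  0.01178997]
 [ 0.4267312   0.63008254 -0.64876534]
 [-0.37658522 -0.52841181 -0.76089719]] [ 0.45005731 -0.18445433  1.30428172]
top [[386.41186794   0.         252.85508395]
 [  0.         386.41186794 203.07098313]
 [  0.           0.           1.        ]] [[-0.02551896 -0.99967215  0.00209291]
 [-0.9804834   0.02462076 -0.19505416]
 [ 0.19493868 -0.00702964 -0.98079024]] [0.04114075 0.57596016 0.73813927]
wrist [[297.31863964   0.         249.62613169]
 [  0.         297.31863964 193.49523905]
 [  0.           0.           1.        ]] [[ 0.32722368  0.94494605 -0.00127441]
 [ 0.91224598 -0.31554772  0.26122196]
 [ 0.24643852 -0.08664059 -0.96527792]] [-0.54886488 -0.03578633  0.38950004]
```

View pics/scene0.png

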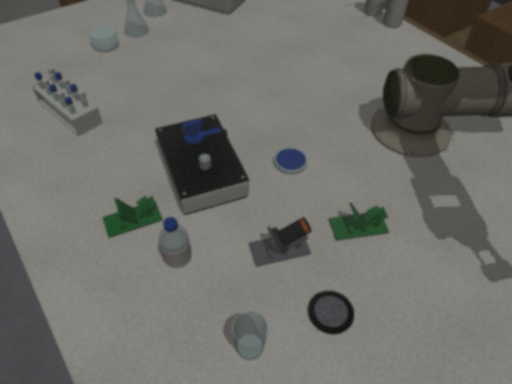

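View pics/top0.png

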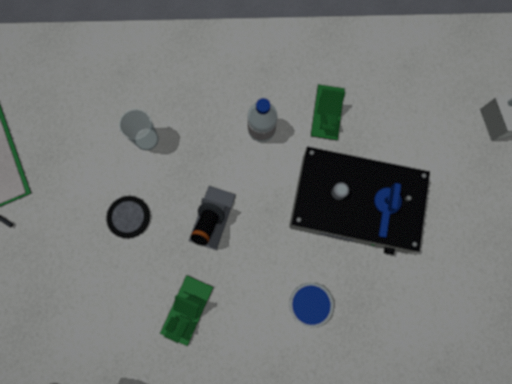

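View pics/wrist0.png

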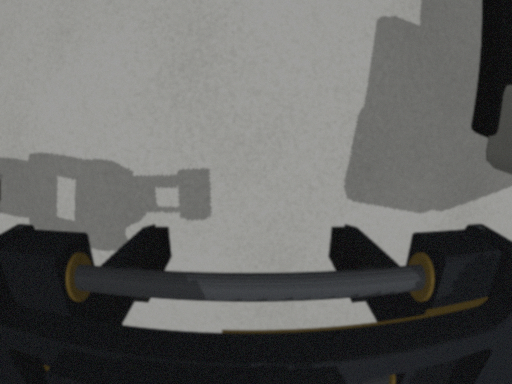

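The scene image shows the tube in its grey rest at about (290,235), the mat at (331,312), the source at (202,165) with its port at (205,160) and the latch at (195,130). The top image shows the tube at (207,222), the mat at (128,217), the port at (341,190) and the latch at (388,202). I'll enlarge crops next.

```bash
cat > h.py <<'E'
import numpy as np, cv2
from cell import r
from scipy.spatial.transform import Rotation as Ro
def ray(c,u,v,fish=False):
    K=c["intrinsics"];x=(u-K[0,2])/K[0,0];y=(v-K[1,2])/K[1,1]
    if fish:
        th=np.hypot(x,y);s=np.sin(th)/max(th,1e-9);d=np.array([x*s,y*s,np.cos(th)])
    else: d=np.array([x,y,1.])
    R=np.array(c["R"]);return -R.T@np.array(c["t"]),R.T@(d/np.linalg.norm(d))
def atz(c,u,v,z,fish=False):
    o,d=ray(c,u,v,fish);return o+d*(z-o[2])/d[2]
def proj(c,X,fish=False):
    p=np.array(c["R"])@np.array(X)+np.array(c["t"]);K=c["intrinsics"]
    if fish:
        th=np.arctan2(np.hypot(p[0],p[1]),p[2]);q=p[:2]/max(np.hypot(p[0],p[1]),1e-9)*th
    else:q=p[:2]/p[2]
    return np.array([K[0,0]*q[0]+K[0,2],K[1,1]*q[1]+K[1,2]])
def tri(rs):
    A=np.zeros((3,3));b=np.zeros(3)
    for o,d in rs:
        P=np.eye(3)-np.outer(d,d);A+=P;b+=P@o
    X=np.linalg.solve(A,b);return X,[np.linalg.norm((np.eye(3)-np.outer(d,d))@(X-o)) for o,d in rs]
def tool():
    s=r.observe();return np.array(s["tool_pos"]),Ro.from_euler("xyz",s["ee_rot"]).as_matrix(),s
def crop(img,u0,v0,w,h,k,name):
    im=img[v0:v0+h,u0:u0+w,::-1]
    im=cv2.resize(im,None,fx=k,fy=k,interpolation=cv2.INTER_CUBIC)
    im=cv2.convertScaleAbs(im,alpha=1.5,beta=10)
    for i in range(0,w,10): cv2.line(im,(i*k,0),(i*k,12 if i%50 else 25),(0,0,255),1)
    for i in range(0,h,10): cv2.line(im,(0,i*k),(12 if i%50 else 25,i*k),(0,0,255),1)
    cv2.imwrite(name,im)
E
python3 - <<'E'
from h import *
c=r.read_camera("top"); np.save("top.npy",c,allow_pickle=True)
crop(c["pixels"],90,170,160,90,5,"pics/t1.png")
crop(c["pixels"],280,135,160,120,5,"pics/t2.png")
c=r.read_camera("scene"); np.save("scene.npy",c,allow_pickle=True)
crop(c["pixels"],240,200,130,100,6,"pics/s1.png")
crop(c["pixels"],140,100,130,100,6,"pics/s2.png")
E
```

```text
(no output)
```

View pics/t1.png

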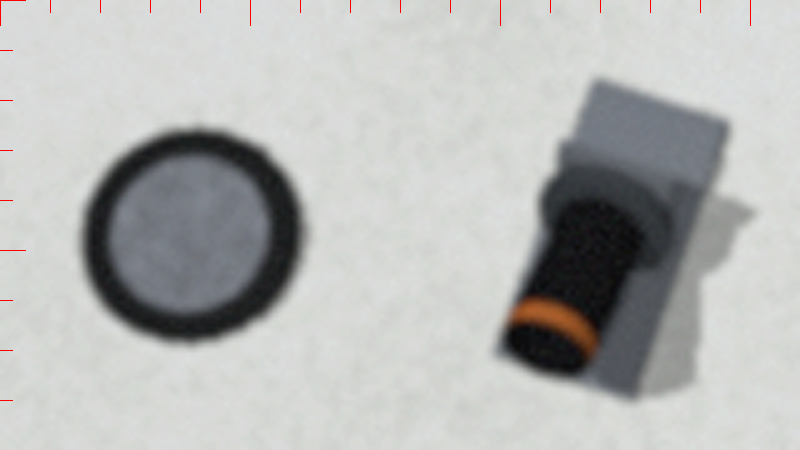

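View pics/t2.png

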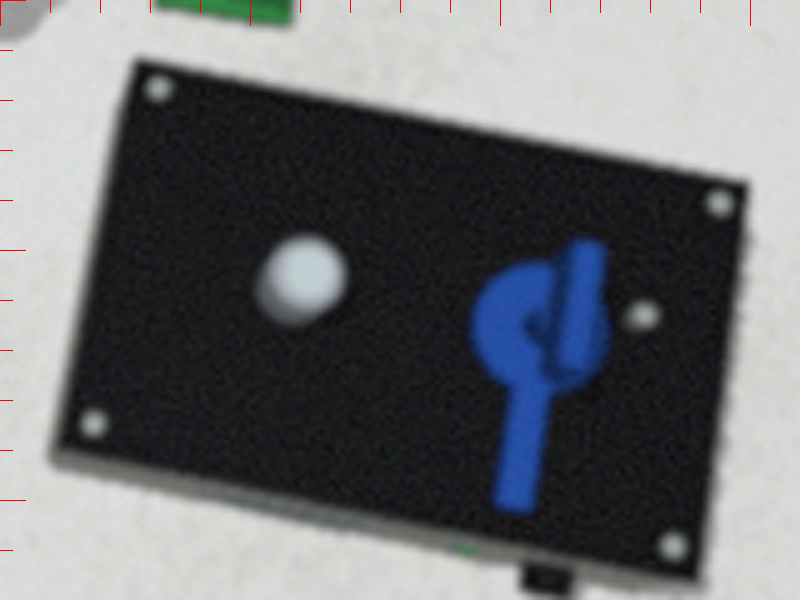

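View pics/s1.png

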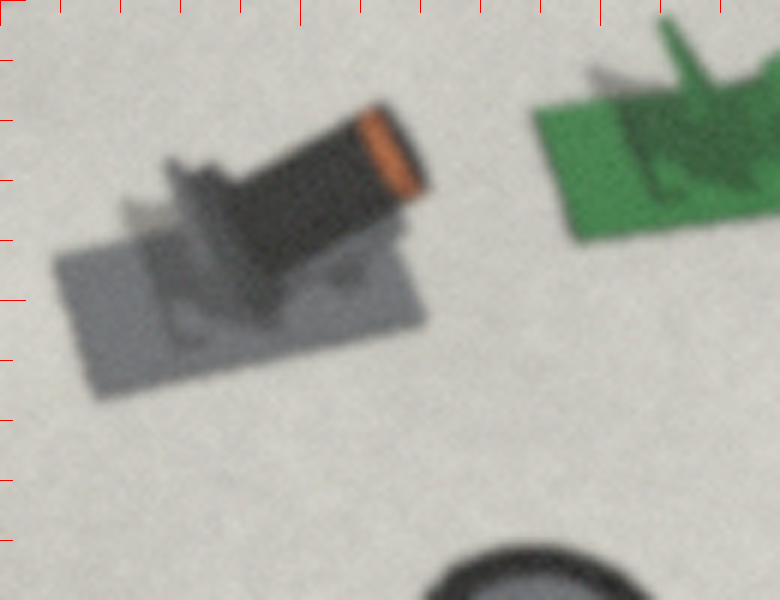

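View pics/s2.png

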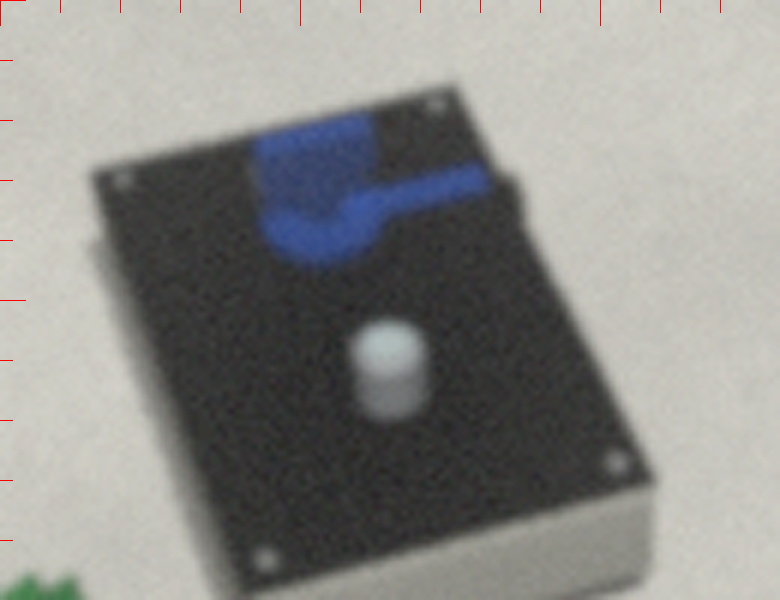

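```bash
python3 - <<'E'
from h import *
T=np.load("top.npy",allow_pickle=True).item();S=np.load("scene.npy",allow_pickle=True).item()
def px(x,y,k,u0,v0): return ((x+.5)/k-.5+u0,(y+.5)/k-.5+v0)
t1=lambda x,y:px(x,y,5,90,170); t2=lambda x,y:px(x,y,5,280,135)
s1=lambda x,y:px(x,y,6,240,200); s2=lambda x,y:px(x,y,6,140,100)
np.set_printoptions(precision=4,suppress=True)
print("mat",atz(T,*t1(192,234),.006), atz(S,331,312,.006))
print("port",atz(T,*t2(309,273),.098),atz(S,*s2(389,346),.098),tri([ray(T,*t2(309,273)),ray(S,*s2(389,346))]))
dc=[atz(T,*t2(*p),.07) for p in [(136,60),(749,183),(703,580),(53,453)]]
print("deck",np.array(dc),np.mean(dc,0),[np.linalg.norm(dc[i]-dc[i-1]) for i in range(4)])
ds=[atz(S,*s2(*p),.07) for p in [(93,173),(455,86),(655,482),(240,597)]]
print("deckS",np.array(ds),np.mean(ds,0),[np.linalg.norm(ds[i]-ds[i-1]) for i in range(4)])
rc=[atz(T,*t1(*p),.008) for p in [(598,78),(730,124),(636,400),(497,353)]]
print("rest",np.array(rc),np.mean(rc,0),[np.linalg.norm(rc[i]-rc[i-1]) for i in range(4)])
rs=[atz(S,*s1(*p),.008) for p in [(55,258),(97,398),(427,322)]];print("restS",np.array(rs))
print("tubetop",tri([ray(T,*t1(549,346)),ray(S,*s1(402,146))]))
for a in (dc,ds): 
  a=np.array(a);e=a[0]-a[1] if a is dc else a[0]-a[1]
print("deck yaw T", np.degrees(np.arctan2(*(dc[0]-dc[1])[[1,0]]))-90, np.degrees(np.arctan2(*(dc[3]-dc[2])[[1,0]]))-90)
print("deck yaw S", np.degrees(np.arctan2(*(ds[2]-ds[1])[[1,0]]))-90, np.degrees(np.arctan2(*(ds[3]-ds[0])[[1,0]]))-90)
print("rest yaw",np.degrees(np.arctan2(*(rc[1]-rc[2])[[1,0]])),np.degrees(np.arctan2(*(rc[0]-rc[3])[[1,0]])))
E
```

```text
mat [0.5642 0.2983 0.006 ] [0.5641 0.3013 0.006 ]
port [ 0.592  -0.1476  0.098 ] [ 0.592  -0.1469  0.098 ] (array([ 0.5919, -0.1475,  0.0975]), [np.float64(0.00023766002500144904), np.float64(0.00023766002500145243)])
deck [[ 0.6912 -0.0887  0.07  ]
 [ 0.6319 -0.3382  0.07  ]
 [ 0.4702 -0.3014  0.07  ]
 [ 0.5272 -0.0468  0.07  ]] [ 0.5801 -0.1938  0.07  ] [np.float64(0.16930298565628246), np.float64(0.25640880507219255), np.float64(0.16584652993256158), np.float64(0.26081762946542403)]
deckS [[ 0.6322 -0.3372  0.07  ]
 [ 0.4695 -0.2992  0.07  ]
 [ 0.5309 -0.0477  0.07  ]
 [ 0.6954 -0.0874  0.07  ]] [ 0.582  -0.1929  0.07  ] [np.float64(0.2576210834873367), np.float64(0.1670307621890346), np.float64(0.25887765881729263), np.float64(0.16919435889772638)]
rest [[0.6291 0.1214 0.008 ]
 [0.6068 0.0636 0.008 ]
 [0.4872 0.1057 0.008 ]
 [0.5088 0.1651 0.008 ]] [0.558  0.1139 0.008 ] [np.float64(0.1279621471463613), np.float64(0.06196694907834333), np.float64(0.12681515705774402), np.float64(0.06321170869639377)]
restS [[0.6079 0.0658 0.008 ]
 [0.63   0.1255 0.008 ]
 [0.5089 0.1682 0.008 ]]
tubetop (array([0.5033, 0.1342, 0.0766]), [np.float64(0.0008039502941603708), np.float64(0.0008039502941604678)])
deck yaw T -13.383118516619831 -12.62714698347753
deck yaw S -13.708423683131855 -14.19130667245679
rest yaw -19.402072095153258 -19.969229230292143
```

Positions agree between the cameras: the port is 97.5 mm high by triangulation against 98 expected, and the tube top is 76.6 mm against 75.5. The jaw axis at yaw 71° already lies across the tube (rest yaw −19.7°). I'll go above the tube first.

```bash
python3 -m jog '[{"tx":-0.11,"ty":0.143},{"tx":-0.11,"ty":0.143},{"tx":-0.11,"ty":0.143},{"tx":-0.11,"ty":0.143},{"tx":-0.11,"ty":0.143},{"tx":-0.11,"ty":0.143},{"tx":-0.11,"ty":0.143},{"tx":-0.11,"ty":0.143},{"tx":-0.11,"ty":0.143},{"tx":-0.11,"ty":0.143},{"tx":-0.11,"ty":0.143},{"tx":-0.11,"ty":0.143},{}]'; python3 - <<'E'
from h import *
p,R,s=tool();print(p,s["ee_rot"],s["joints"])
T=np.load("top.npy",allow_pickle=True).item()
for q in [(188,276),(213,287),(188,345),(161,334)]: print(atz(T,*q,.008))
c=r.read_camera("wrist");cv2.imwrite("pics/w1.png",c["pixels"][:,:,::-1]);np.save("w1.npy",c,allow_pickle=True)
E
```

```text
[0.17961284 0.51972161 0.2385037 ] [-3.14145042e+00  5.73177741e-04  1.23802005e+00] [ 1.02270181e+00  3.80849129e-01  1.29772832e+00  1.65812879e-05
  1.46360554e+00 -2.15319975e-01]
[0.43340725 0.16670756 0.008     ]
[0.40942125 0.11421953 0.008     ]
[0.29529108 0.16571406 0.008     ]
[0.31811871 0.22108397 0.008     ]invalid input
```

View pics/w1.png

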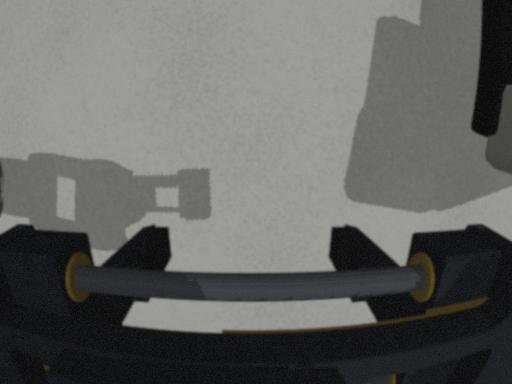

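The picture is unchanged because the call was refused, probably over missing keys or the empty row. I'll try a full row.

```bash
python3 -m jog '[{"tx":-0.11,"ty":0.143,"tz":0,"wx":0,"wy":0,"wz":0,"hand":-1}]'; python3 -m jog '[{"tx":-0.11,"ty":0.143}]'; python3 -m jog '[{"tx":-0.11,"ty":0.143,"hand":-1}]'
```

```text
time: 0.4
tool_pos: [0.1986, 0.4909, 0.2383]
ee_rot: [-3.141, -0.0, 1.241]
force: [0.7, -0.7, -0.4]
opening: 0.088invalid input
invalid input
```

```bash
python3 -m jog '[{"tx":-0.135,"ty":0.175,"tz":0,"wx":0,"wy":0,"wz":0,"hand":-1},{"tx":-0.135,"ty":0.175,"tz":0,"wx":0,"wy":0,"wz":0,"hand":-1},{"tx":-0.135,"ty":0.175,"tz":0,"wx":0,"wy":0,"wz":0,"hand":-1},{"tx":-0.135,"ty":0.175,"tz":0,"wx":0,"wy":0,"wz":0,"hand":-1},{"tx":-0.135,"ty":0.175,"tz":0,"wx":0,"wy":0,"wz":0,"hand":-1},{"tx":-0.135,"ty":0.175,"tz":0,"wx":0,"wy":0,"wz":0,"hand":-1},{"tx":-0.135,"ty":0.175,"tz":0,"wx":0,"wy":0,"wz":0,"hand":-1},{"tx":-0.135,"ty":0.175,"tz":0,"wx":0,"wy":0,"wz":0,"hand":-1},{"tx":-0.135,"ty":0.175,"tz":0,"wx":0,"wy":0,"wz":0,"hand":-1},{"tx":0,"ty":0,"tz":0,"wx":-0.28,"wy":0,"wz":0,"hand":-1},{"tx":0,"ty":0,"tz":0,"wx":-0.28,"wy":0,"wz":0,"hand":-1},{"tx":0,"ty":0,"tz":0,"wx":-0.28,"wy":0,"wz":0,"hand":-1},{"tx":0,"ty":0,"tz":0,"wx":-0.28,"wy":0,"wz":0,"hand":-1},{"tx":0,"ty":0,"tz":0,"wx":0,"wy":0,"wz":0,"hand":-1}]'; python3 - <<'E'
from h import *
p,R,s=tool();print(p,R[:,2],s["joints"],s["time"])
c=r.read_camera("wrist");cv2.imwrite("pics/w1.png",c["pixels"][:,:,::-1]);np.save("w1.npy",c,allow_pickle=True)
E
```

```text
time: 1.8
tool_pos: [0.4154, 0.1575, 0.2376]
ee_rot: [2.556, 0.002, 1.24]
force: [-0.3, 0.6, -0.3]
opening: 0.088
[0.41535341 0.15749254 0.23759595] [ 0.52239629 -0.18073183 -0.83332954] [ 0.27578761  0.06910345  1.86153171 -0.47136614  0.77010891 -0.69702231] 1.8
```

View pics/w1.png

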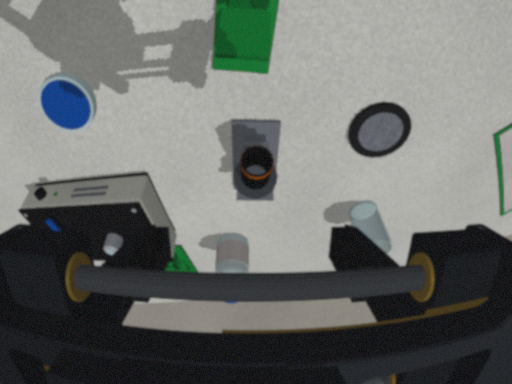

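The wrist picture shows the tube end at about (257,160), right in line with the rest, with the mat at (380,129). I'll finish the tilt next.

```bash
python3 -m jog '[{"tx":0,"ty":0.1,"tz":0,"wx":-0.28,"wy":0,"wz":0,"hand":-1},{"tx":0,"ty":0.1,"tz":0,"wx":-0.28,"wy":0,"wz":0,"hand":-1},{"tx":0,"ty":0,"tz":0.1,"wx":-0.26,"wy":0,"wz":0,"hand":-1},{"tx":0,"ty":0,"tz":0,"wx":0,"wy":0,"wz":0,"hand":-1}]'; python3 - <<'E'
from h import *
np.set_printoptions(precision=4,suppress=True)
W=np.load("w1.npy",allow_pickle=True).item()
top=np.array([.5035,.1345,.0755]);u=np.array([-.8154,.2919,.5])
print("pred top px",proj(W,top,True), "mat",proj(W,[.5642,.2995,.006],True))
p,R,s=tool();print(p,R[:,2],s["joints"],s["time"])
G=top-13*u/1000; tgt=G+.019*R[:,2]
print("G",G,"tgt",tgt,"delta tool (units of 200mm)",R.T@(tgt-p)/.2,"hover",R.T@(tgt+[0,0,.08]-p)/.2, "up dir",R.T@[0,0,1], "u in tool",R.T@u)
E
```

```text
time: 2.25
tool_pos: [0.4525, 0.1393, 0.2529]
ee_rot: [2.225, 0.013, 1.216]
force: [0.9, 0.1, 0.1]
opening: 0.0879
pred top px [256.5725 161.8438] mat [381.0703 132.5879]
[0.4525 0.1393 0.2529] [ 0.7413 -0.2829 -0.6087] [ 0.3131  0.1129  1.9583 -1.1254  0.584  -0.0805] 2.25
G [0.5141 0.1307 0.069 ] tgt [0.5282 0.1253 0.0574] delta tool (units of 200mm) [ 0.0787 -0.5441  0.8949] hover [ 0.0735 -0.2267  0.6515] up dir [-0.0129  0.7933 -0.6087] u in tool [-0.0159 -0.1306 -0.9913]
```

```bash
python3 -m jog '[{"tx":0.019,"ty":-0.057,"tz":0.163,"wx":0,"wy":0,"wz":0,"hand":-1},{"tx":0.019,"ty":-0.057,"tz":0.163,"wx":0,"wy":0,"wz":0,"hand":-1},{"tx":0.019,"ty":-0.057,"tz":0.163,"wx":0,"wy":0,"wz":0,"hand":-1},{"tx":0.019,"ty":-0.057,"tz":0.163,"wx":0,"wy":0,"wz":0,"hand":-1},{"tx":0,"ty":0,"tz":0,"wx":0,"wy":0,"wz":0,"hand":-1}]'; cat > g.py <<'E'
from h import *
np.set_printoptions(precision=4,suppress=True)
top=np.array([.5035,.1345,.0755]);u=np.array([-.8154,.2919,.5])
p,R,s=tool();print(p,R[:,2],s["joints"],s["time"],s["force"])
G=top-13*u/1000; tgt=G+.019*R[:,2]
print("tgt",tgt,"delta units",R.T@(tgt-p)/.2, "u in tool",R.T@u)
E
python3 g.py; python3 - <<'E'
from h import *
c=r.read_camera("wrist");cv2.imwrite("pics/w2.png",c["pixels"][:,:,::-1])
c=r.read_camera("scene");cv2.imwrite("pics/s3.png",c["pixels"][:,:,::-1])
E
```

```text
time: 2.75
tool_pos: [0.5367, 0.1352, 0.1618]
ee_rot: [2.263, 0.02, 1.205]
force: [0.1, 0.1, 0.0]
opening: 0.0882
[0.5367 0.1352 0.1618] [ 0.7141 -0.2873 -0.6384] [ 0.2361  0.3794  1.9055 -1.4115  0.4692  0.2226] 2.75 [0.1453 0.1265 0.011 ]
tgt [0.5277 0.1252 0.0569] delta units [-0.0519 -0.42    0.3169] u in tool [-0.0293 -0.1684 -0.9853]
```

View pics/w2.png

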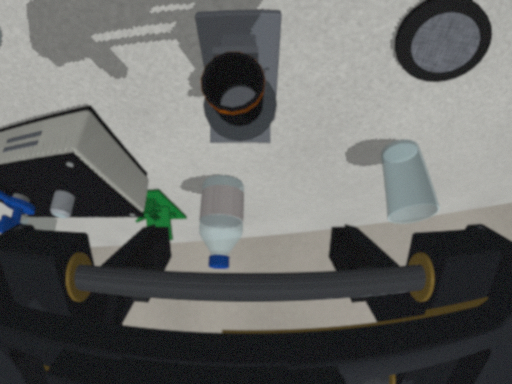

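View pics/s3.png

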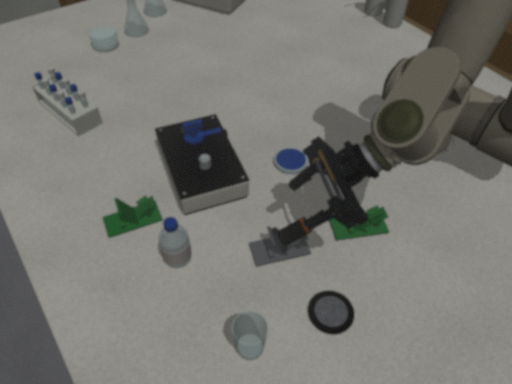

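The tool is in line, but joint 4 (−1.41) is at its limit of −1.42. I'll take a steeper tool, about 35° of tilt, which frees the wrist. The tube then stands upright with the tool leaning 25° back, which is harmless.

```bash
python3 -m jog '[{"tx":0,"ty":0,"tz":0,"wx":0.27,"wy":0.03,"wz":0,"hand":-1},{"tx":0,"ty":0,"tz":0,"wx":0.27,"wy":0.03,"wz":0,"hand":-1},{"tx":0,"ty":0,"tz":0,"wx":0,"wy":0,"wz":0,"hand":-1}]'; sed -i 's/13\*u/9*u/' g.py; python3 g.py
```

```text
time: 3.15
tool_pos: [0.533, 0.1297, 0.1636]
ee_rot: [2.386, 0.025, 1.197]
force: [0.4, 0.3, 0.1]
opening: 0.0883
[0.533  0.1297 0.1636] [ 0.6317 -0.2677 -0.7276] [ 0.2016  0.3485  1.85   -0.9869  0.4847 -0.2141] 3.15 [0.3781 0.2654 0.0839]
tgt [0.5228 0.1268 0.0572] delta units [-0.0186 -0.396   0.3587] u in tool [-0.0389 -0.2877 -0.957 ]
```

```bash
python3 -m jog '[{"tx":0,"ty":0,"tz":0,"wx":0.1,"wy":0.039,"wz":0,"hand":-1},{"tx":0,"ty":0,"tz":0,"wx":0.1,"wy":0.039,"wz":0,"hand":-1},{"tx":0,"ty":0,"tz":0,"wx":0,"wy":0,"wz":0,"hand":-1}]';  python3 g.py
```

```text
time: 3.45
tool_pos: [0.5328, 0.1294, 0.1628]
ee_rot: [2.49, -0.005, 1.223]
force: [1.0, -0.4, -0.6]
opening: 0.0882
[0.5328 0.1294 0.1628] [ 0.5715 -0.2036 -0.7949] [ 0.156   0.3302  1.8131 -0.6526  0.4979 -0.5638] 3.45 [ 1.0217 -0.4312 -0.6312]
tgt [0.5217 0.128  0.0559] delta units [-0.0278 -0.364   0.3944] u in tool [-0.0016 -0.3851 -0.9229]
```

```bash
python3 -m jog '[{"tx":-0.007,"ty":-0.091,"tz":0.098,"wx":0,"wy":0,"wz":0,"hand":-1},{"tx":-0.007,"ty":-0.091,"tz":0.098,"wx":0,"wy":0,"wz":0,"hand":-1},{"tx":-0.007,"ty":-0.091,"tz":0.098,"wx":0,"wy":0,"wz":0,"hand":-1},{"tx":0,"ty":0,"tz":0,"wx":0,"wy":0,"wz":0,"hand":-1}]';  python3 g.py
```

```text
time: 3.85
tool_pos: [0.5219, 0.129, 0.079]
ee_rot: [2.496, -0.001, 1.225]
force: [1.1, -0.3, 0.1]
opening: 0.088
[0.5219 0.129  0.079 ] [ 0.5662 -0.2036 -0.7987] [ 0.1587  0.4739  1.9327 -1.1085  0.3306 -0.069 ] 3.85 [ 1.1255 -0.3068  0.0931]
tgt [0.5216 0.128  0.0558] delta units [-0.0051 -0.0695  0.0925] u in tool [-0.0016 -0.3909 -0.9205]
```

```bash
python3 -m jog '[{"tx":-0.005,"ty":-0.069,"tz":0.092,"wx":0,"wy":0,"wz":0,"hand":-1},{"tx":0,"ty":0,"tz":0,"wx":0,"wy":0,"wz":0,"hand":-1}]';  python3 g.py; python3 - <<'E'
from h import *
c=r.read_camera("wrist");cv2.imwrite("pics/w3.png",c["pixels"][:,:,::-1])
E
```

```text
time: 4.05
tool_pos: [0.5232, 0.1281, 0.058]
ee_rot: [2.493, -0.002, 1.225]
force: [-0.7, 0.2, 0.4]
opening: 0.0882
[0.5232 0.1281 0.058 ] [ 0.5689 -0.2032 -0.7969] [ 0.1561  0.5201  1.9511 -1.3023  0.3046  0.1328] 4.05 [-0.7318  0.1526  0.3997]
tgt [0.5216 0.128  0.0559] delta units [-0.0031 -0.0125  0.0042] u in tool [-0.0008 -0.3881 -0.9216]
```

View pics/w3.png

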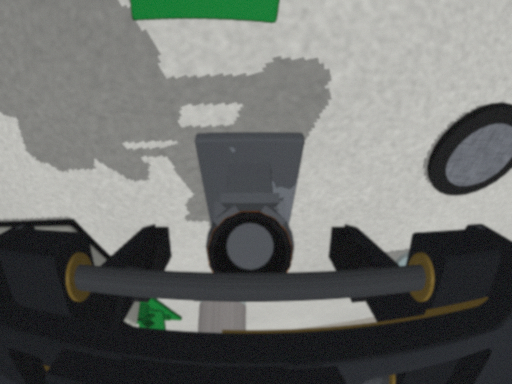

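The tube sits centred between the fingers, at (250,245) against a finger midline of about 250. I'll close now.

```bash
python3 -m jog '[{"tx":0,"ty":0,"tz":0,"wx":0,"wy":0,"wz":0,"hand":1},{"tx":0,"ty":0,"tz":0,"wx":0,"wy":0,"wz":0,"hand":1},{"tx":0,"ty":0,"tz":0,"wx":0,"wy":0,"wz":0,"hand":1},{"tx":0,"ty":0,"tz":0,"wx":0,"wy":0,"wz":0,"hand":1},{"tx":0,"ty":0,"tz":0,"wx":0,"wy":0,"wz":0,"hand":1},{"tx":0,"ty":0,"tz":0,"wx":0,"wy":0,"wz":0,"hand":1},{"tx":0,"ty":0,"tz":0,"wx":0,"wy":0,"wz":0,"hand":1},{"tx":0,"ty":0,"tz":0,"wx":0,"wy":0,"wz":0,"hand":1}]';  python3 g.py
```

```text
time: 4.9
tool_pos: [0.5237, 0.1279, 0.0586]
ee_rot: [2.492, -0.004, 1.224]
force: [-1.0, -0.3, 1.8]
opening: 0.0363
[0.5237 0.1279 0.0586] [ 0.5697 -0.2029 -0.7964] [ 0.1554  0.5191  1.9503 -1.3     0.3042  0.131 ] 4.9 [-0.9769 -0.2864  1.8169]
tgt [0.5217 0.128  0.0559] delta units [-0.0031 -0.0162  0.0051] u in tool [-0.0009 -0.3874 -0.9219]
```

```bash
python3 -m jog '[{"tx":0,"ty":0.04,"tz":-0.053,"wx":0,"wy":0,"wz":0,"hand":1},{"tx":0,"ty":0.08,"tz":-0.106,"wx":0,"wy":0,"wz":0,"hand":1},{"tx":0,"ty":0.12,"tz":-0.159,"wx":0,"wy":0,"wz":0,"hand":1},{"tx":0,"ty":0.12,"tz":-0.159,"wx":0,"wy":0,"wz":0,"hand":1},{"tx":0,"ty":0,"tz":0,"wx":0,"wy":0,"wz":0,"hand":1}]';  python3 g.py; python3 - <<'E'
from h import *
c=r.read_camera("wrist");cv2.imwrite("pics/w4.png",c["pixels"][:,:,::-1])
c=r.read_camera("scene");cv2.imwrite("pics/s4.png",c["pixels"][:,:,::-1])
E
```

```text
time: 5.4
tool_pos: [0.5251, 0.128, 0.1794]
ee_rot: [2.484, -0.008, 1.224]
force: [-0.4, -0.1, -1.8]
opening: 0.0365
[0.5251 0.128  0.1794] [ 0.577  -0.2022 -0.7914] [ 0.1553  0.2914  1.8135 -0.6175  0.5226 -0.6054] 5.4 [-0.3982 -0.1254 -1.8285]
tgt [0.5218 0.128  0.056 ] delta units [-0.0099 -0.3896  0.4791] u in tool [ 0.0011 -0.3797 -0.9251]
```

View pics/w4.png

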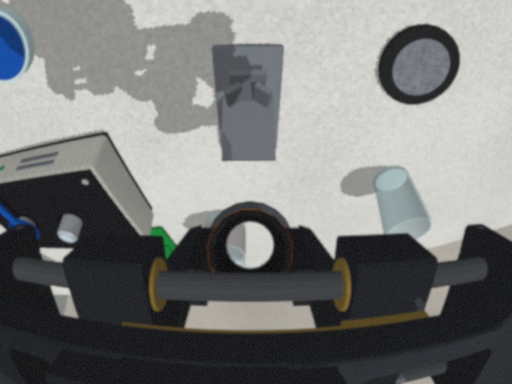

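View pics/s4.png

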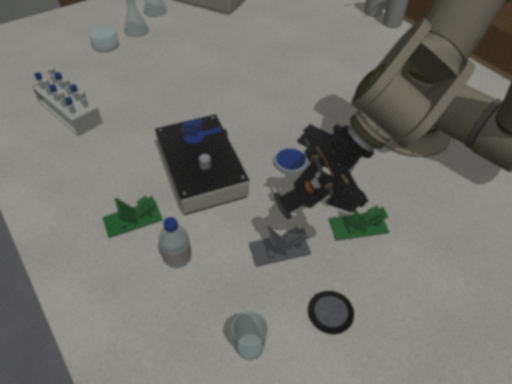

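The tube is held and clear of the rest, with the bore seen at (248,245). I'll rotate it upright about the jaw axis.

```bash
python3 -m jog '[{"tx":0,"ty":0,"tz":0,"wx":0.28,"wy":0,"wz":0,"hand":1},{"tx":0,"ty":0,"tz":0,"wx":0.28,"wy":0,"wz":0,"hand":1},{"tx":0,"ty":0,"tz":0,"wx":0.28,"wy":0,"wz":0,"hand":1},{"tx":0,"ty":0,"tz":0,"wx":0.28,"wy":0,"wz":0,"hand":1},{"tx":0,"ty":0,"tz":0,"wx":0.28,"wy":0,"wz":0,"hand":1},{"tx":0,"ty":0,"tz":0,"wx":0.28,"wy":0,"wz":0,"hand":1},{"tx":0,"ty":0,"tz":0,"wx":0.28,"wy":0,"wz":0,"hand":1},{"tx":0,"ty":0,"tz":0,"wx":0,"wy":0,"wz":0,"hand":1}]'; cat > m.py <<'E'
from h import *
np.set_printoptions(precision=4,suppress=True)
R0=Ro.from_euler("xyz",[2.492,-.004,1.224]).as_matrix();p0=np.array([.5237,.1279,.0586])
u0=R0.T@np.array([-.8154,.2919,.5]); o0=R0.T@(np.array([.5647,.1126,.038])-p0)
p,R,s=tool();u=R@u0;o=p+R@o0
print("tcp",p,"z",R[:,2],"q",s["joints"],"t",s["time"],"F",s["force"],"open",s["opening"])
print("u",u,"origin",o,"o0",o0)
ax=np.cross(u,[0,0,1]);n=np.linalg.norm(ax);w=R.T@(ax/max(n,1e-9)*np.arcsin(n))
print("needed w units",np.degrees(w)/30)
mat=np.array([.5642,.2998,.006])
print("to mat(units tool)",R.T@(mat+[0,0,.0]-o)/.2,"down 10mm:",R.T@[0,0,-.05])
E
python3 m.py
```

```text
time: 6.3
tool_pos: [0.5246, 0.1241, 0.1706]
ee_rot: [-2.79, 0.006, 1.214]
force: [-0.5, -0.2, -1.2]
opening: 0.0361
tcp [0.5246 0.1241 0.1706] z [-0.3245  0.115  -0.9389] q [-0.0367  0.5571  1.2448  0.1038  1.6757 -1.2564] t 6.3 F [-0.5114 -0.2284 -1.1877] open 0.0360770641617148
u [-0.0414  0.0211  0.999 ] origin [0.5302 0.1212 0.1226] o0 [-0.0005  0.0224  0.0429]
needed w units [ 0.0882  0.0093 -0.004 ]
to mat(units tool) [0.8998 0.0557 0.595 ] down 10mm: [0.0003 0.0172 0.0469]
```

```bash
python3 -m jog '[{"tx":0.18,"ty":-0.003,"tz":0.081,"wx":0.045,"wy":0.005,"wz":0,"hand":1},{"tx":0.18,"ty":-0.003,"tz":0.081,"wx":0.043,"wy":0.004,"wz":0,"hand":1},{"tx":0.18,"ty":-0.003,"tz":0.081,"wx":0,"wy":0,"wz":0,"hand":1},{"tx":0.18,"ty":-0.003,"tz":0.081,"wx":0,"wy":0,"wz":0,"hand":1},{"tx":0.18,"ty":-0.003,"tz":0.081,"wx":0,"wy":0,"wz":0,"hand":1},{"tx":0,"ty":0,"tz":0,"wx":0,"wy":0,"wz":0,"hand":1}]'; python3 m.py;  python3 - <<'E'
from h import *
c=r.read_camera("top");crop(c["pixels"],80,160,160,120,5,"pics/t5.png")
c=r.read_camera("scene");crop(c["pixels"],270,210,130,100,6,"pics/s5.png")
E
```

```text
time: 6.9
tool_pos: [0.5536, 0.3094, 0.0967]
ee_rot: [-2.75, 0.001, 1.219]
force: [0.3, -0.4, -1.4]
opening: 0.0361
tcp [0.5536 0.3094 0.0967] z [-0.3585  0.1311 -0.9243] q [ 0.2376  0.7745  1.045   0.2141  1.6511 -0.9995] t 6.9 F [ 0.3213 -0.4214 -1.3674] open 0.03608928279665749
u [-0.0057  0.002   1.    ] origin [0.5574 0.3074 0.0485] o0 [-0.0005  0.0224  0.0429]
needed w units [ 0.0115 -0.0001  0.    ]
to mat(units tool) [-0.024   0.1226  0.1794] down 10mm: [0.     0.0191 0.0462]
```

View pics/t5.png

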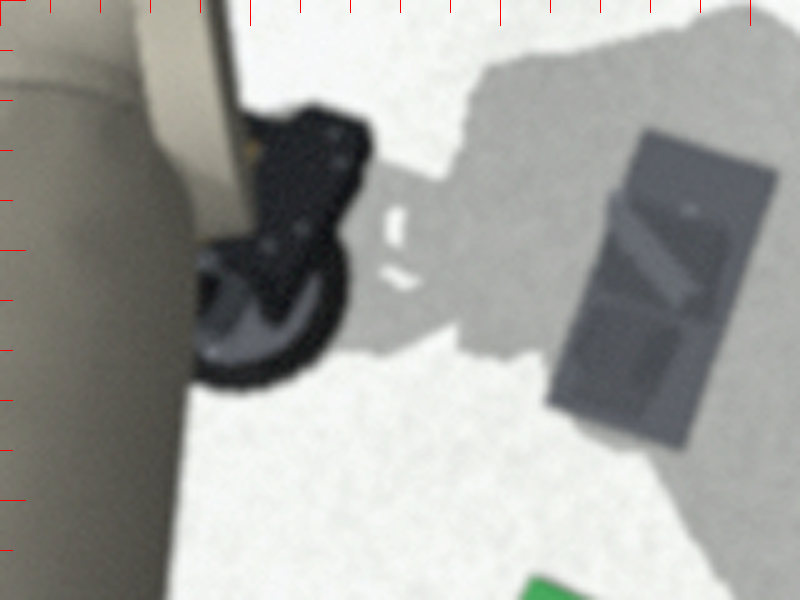

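View pics/s5.png

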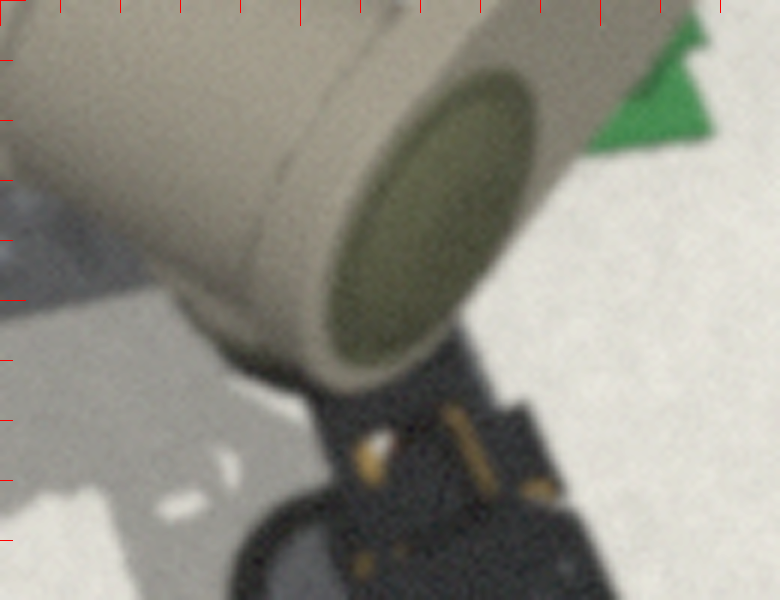

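```bash
python3 -m jog '[{"tx":-0.024,"ty":0.06,"tz":0.05,"wx":0.012,"wy":0,"wz":0,"hand":1},{"tx":0,"ty":0.032,"tz":0.076,"wx":0,"wy":0,"wz":0,"hand":1},{"tx":0,"ty":0,"tz":0,"wx":0,"wy":0,"wz":0,"hand":1},{"tx":0,"ty":0,"tz":0,"wx":0,"wy":0,"wz":0,"hand":1}]'; python3 m.py;  python3 - <<'E'
from h import *
c=r.read_camera("wrist");cv2.imwrite("pics/w6.png",c["pixels"][:,:,::-1])
E
```

```text
time: 7.4
tool_pos: [0.5611, 0.2978, 0.07]
ee_rot: [-2.744, -0.002, 1.214]
force: [0.0, -1.0, -0.2]
opening: 0.0362
tcp [0.5611 0.2978 0.07  ] z [-0.3618  0.1368 -0.9222] q [ 0.2165  0.8066  1.0613  0.2131  1.6107 -1.0259] t 7.4 F [ 0.0062 -0.9642 -0.1578] open 0.03624933101984151
u [-0.0014 -0.0023  1.    ] origin [0.5648 0.296  0.0218] o0 [-0.0005  0.0224  0.0429]
needed w units [ 0.0009 -0.0046  0.0019]
to mat(units tool) [0.0167 0.0219 0.0765] down 10mm: [-0.0001  0.0193  0.0461]
```

View pics/w6.png

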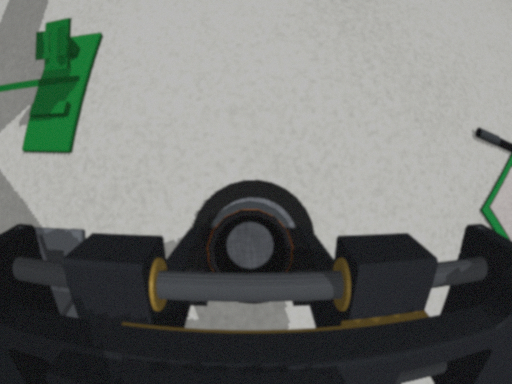

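The mat arc is centred at about (254,235), around the tube. I'll lower it to contact.

```bash
python3 -m jog '[{"tx":0.016,"ty":0.019,"tz":0.046,"wx":0,"wy":0,"wz":0,"hand":1},{"tx":0,"ty":0.006,"tz":0.015,"wx":0,"wy":0,"wz":0,"hand":1},{"tx":0,"ty":0,"tz":0,"wx":0,"wy":0,"wz":0,"hand":1}]'; python3 -m jog '[{"tx":0,"ty":0.006,"tz":0.014,"wx":0,"wy":0,"wz":0,"hand":1},{"tx":0,"ty":0,"tz":0,"wx":0,"wy":0,"wz":0,"hand":1}]'; python3 m.py
```

```text
time: 7.75
tool_pos: [0.5615, 0.3021, 0.0562]
ee_rot: [-2.744, -0.002, 1.216]
force: [0.3, 0.7, -1.2]
opening: 0.0361
time: 7.95
tool_pos: [0.5617, 0.302, 0.0535]
ee_rot: [-2.744, -0.002, 1.216]
force: [-0.2, 0.9, -1.2]
opening: 0.0358
tcp [0.5617 0.302  0.0535] z [-0.3623  0.1365 -0.922 ] q [ 0.2223  0.8279  1.0668  0.2147  1.5838 -1.0279] t 7.95 F [-0.1853  0.8904 -1.2461] open 0.035801410020638386
u [-0.0011 -0.0027  1.    ] origin [0.5654 0.3002 0.0053] o0 [-0.0005  0.0224  0.0429]
needed w units [ 0.0002 -0.0051  0.0021]
to mat(units tool) [-0.0041 -0.0057 -0.0012] down 10mm: [-0.0001  0.0194  0.0461]
```

```bash
for i in 1; do python3 -m jog '[{"tx":0,"ty":0.003,"tz":0.007,"wx":0,"wy":0,"wz":0,"hand":1},{"tx":0,"ty":0,"tz":0,"wx":0,"wy":0,"wz":0,"hand":1}]'; done; python3 -m jog '[{"tx":0,"ty":0.003,"tz":0.007,"wx":0,"wy":0,"wz":0,"hand":1},{"tx":0,"ty":0,"tz":0,"wx":0,"wy":0,"wz":0,"hand":1}]'; python3 m.py | head -1
```

```text
time: 8.15
tool_pos: [0.5619, 0.302, 0.0522]
ee_rot: [-2.744, -0.002, 1.216]
force: [0.2, 0.2, -0.7]
opening: 0.0362
time: 8.35
tool_pos: [0.562, 0.3021, 0.0517]
ee_rot: [-2.745, -0.003, 1.216]
force: [-1.2, -0.2, 5.2]
opening: 0.0358
tcp [0.562  0.3021 0.0517] z [-0.3614  0.1369 -0.9223] q [ 0.2222  0.8298  1.0681  0.2148  1.5796 -1.029 ] t 8.35 F [-1.2458 -0.2272  5.1874] open 0.0358293041987653
```

It is in contact (5 N up). I'll release.

```bash
python3 -m jog '[{"tx":0,"ty":0,"tz":0,"wx":0,"wy":0,"wz":0,"hand":0.2},{"tx":0,"ty":0,"tz":0,"wx":0,"wy":0,"wz":0,"hand":-0.3},{"tx":0,"ty":0,"tz":0,"wx":0,"wy":0,"wz":0,"hand":-1},{"tx":0,"ty":0,"tz":0,"wx":0,"wy":0,"wz":0,"hand":-1},{"tx":0,"ty":0,"tz":0,"wx":0,"wy":0,"wz":0,"hand":-1},{"tx":0,"ty":0,"tz":0,"wx":0,"wy":0,"wz":0,"hand":-1},{"tx":0,"ty":0,"tz":0,"wx":0,"wy":0,"wz":0,"hand":-1}]';  python3 - <<'E'
from h import *
c=r.read_camera("wrist");cv2.imwrite("pics/w7.png",c["pixels"][:,:,::-1]);np.save("w7.npy",c,allow_pickle=True)
E
```

```text
time: 9.05
tool_pos: [0.5619, 0.302, 0.0507]
ee_rot: [-2.744, -0.002, 1.216]
force: [-1.0, -0.3, -0.2]
opening: 0.082
```

View pics/w7.png

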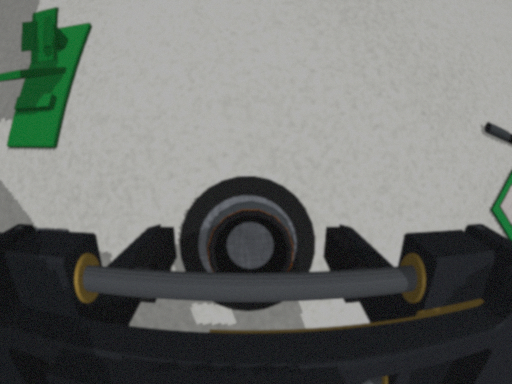

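The tube stands on the mat, its end at (250,245) concentric with the mat ring at (248,243). I'll retreat upward and set the tool vertical.

```bash
python3 -m jog '[{"tx":0,"ty":-0.03,"tz":-0.07,"wx":0,"wy":0,"wz":0,"hand":-1},{"tx":0,"ty":-0.08,"tz":-0.19,"wx":0,"wy":0,"wz":0,"hand":-1},{"tx":0,"ty":-0.09,"tz":-0.215,"wx":0,"wy":0,"wz":0,"hand":-1},{"tx":0,"ty":-0.05,"tz":-0.1,"wx":-0.253,"wy":0,"wz":0,"hand":-1},{"tx":0,"ty":-0.05,"tz":0,"wx":-0.253,"wy":0,"wz":0,"hand":-1},{"tx":0,"ty":-0.05,"tz":0,"wx":-0.253,"wy":0,"wz":0,"hand":-1},{"tx":0,"ty":0,"tz":0,"wx":0,"wy":0,"wz":0,"hand":-1}]';  python3 - <<'E'
from h import *
p,R,s=tool();print(p,R[:,2],s["ee_rot"],s["joints"])
for n in ["wrist","top","scene"]:
    c=r.read_camera(n);np.save(n[0]+"8.npy",c,allow_pickle=True);cv2.imwrite(f"pics/{n}8.png",c["pixels"][:,:,::-1])
    if n=="wrist":
        for z in (.081,.006): print(proj(c,[.5642,.2995,z],True))
E
```

```text
time: 9.8
tool_pos: [0.5392, 0.3106, 0.1828]
ee_rot: [3.138, -0.004, 1.219]
force: [1.1, 0.4, -0.4]
opening: 0.088
[0.53917246 0.31062425 0.18283112] [ 0.00518068  0.00254497 -0.99998334] [ 3.13760587 -0.00417401  1.21908066] [ 3.32406020e-01  5.46218547e-01  1.18026298e+00  7.24524874e-04
  1.40938357e+00 -8.86780710e-01]
[247.77514954 222.212429  ]
[247.89593383 198.53048549]
```

View pics/wrist8.png

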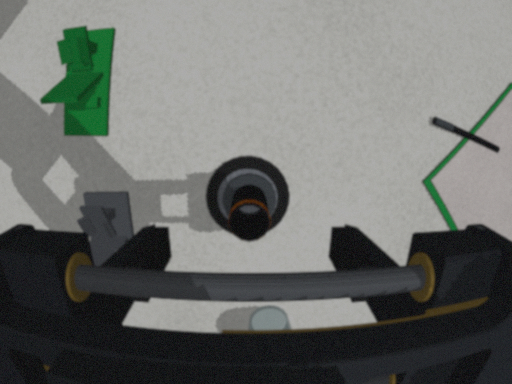

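View pics/scene8.png

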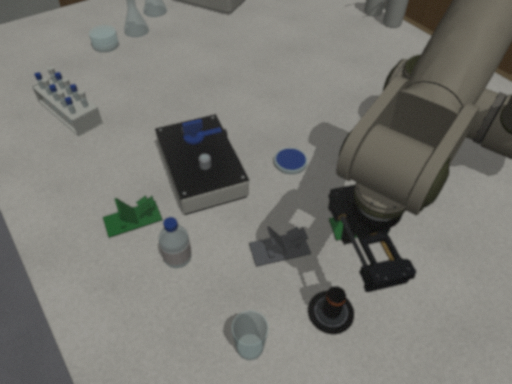

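The tube stands upright in the mat's middle, at scene (336,300) and wrist (250,210). I'll measure it closer.

```bash
python3 - <<'E'
from h import *
c=np.load("w8.npy",allow_pickle=True).item();crop(c["pixels"],190,145,120,100,6,"pics/w8c.png")
c=np.load("s8.npy",allow_pickle=True).item();crop(c["pixels"],300,270,70,70,8,"pics/s8c.png")
E
```

```text
(no output)
```

View pics/w8c.png

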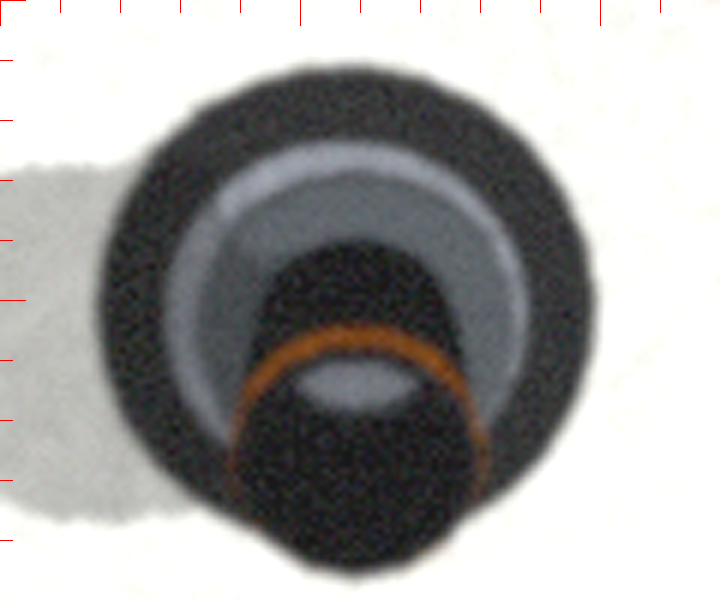

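View pics/s8c.png

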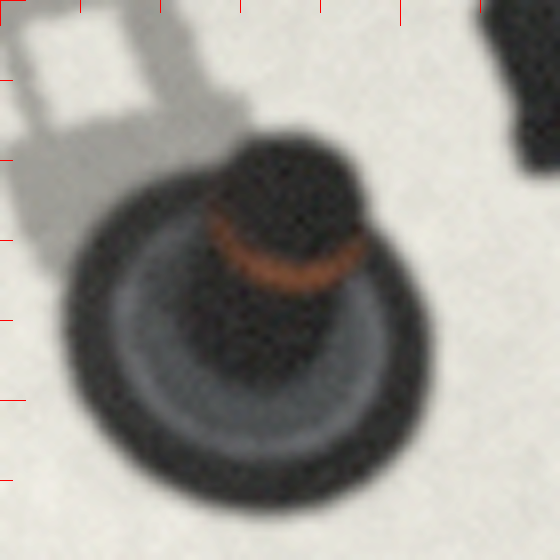

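```bash
python3 - <<'E'
from h import *
np.set_printoptions(precision=4,suppress=True)
W=np.load("w8.npy",allow_pickle=True).item();S=np.load("s8.npy",allow_pickle=True).item()
w=((360.5)/6-.5+190,(462.5)/6-.5+145);s=((288.5)/8-.5+300,(198.5)/8-.5+270)
a=atz(W,*w,.081,True);b=atz(S,*s,.081);print(a,b,tri([ray(W,*w,True),ray(S,*s)]))
print("mat W",atz(W,(347+.5)/6-.5+190,(305+.5)/6-.5+145,.006,True))
p,R,st=tool();
for X in (a,b):print(R.T@(X-p)/.2)
print(R.T@np.array([0,0,1.]))
E
```

```text
[0.5642 0.3012 0.081 ] [0.5654 0.3001 0.081 ] (array([0.5648, 0.3004, 0.0799]), [np.float64(0.0006769402244377236), np.float64(0.0006769402244376868)])
mat W [0.5606 0.3003 0.006 ]
[0.     0.1162 0.4986]
[-0.0033  0.1238  0.4986]
[ 0.003  -0.0007 -1.    ]
```

```bash
python3 -m jog '[{"tx":-0.002,"ty":0.12,"tz":0,"wx":0,"wy":0,"wz":0,"hand":-1},{"tx":0,"ty":0,"tz":0.19,"wx":0,"wy":0,"wz":0,"hand":-1},{"tx":0,"ty":0,"tz":0.19,"wx":0,"wy":0,"wz":0,"hand":-1},{"tx":0,"ty":0,"tz":0.15,"wx":0,"wy":0,"wz":0,"hand":-1},{"tx":0,"ty":0,"tz":0,"wx":0,"wy":0,"wz":0,"hand":-1},{"tx":0,"ty":0,"tz":0,"wx":0,"wy":0,"wz":0,"hand":-1}]';  python3 - <<'E'
from h import *
np.set_printoptions(precision=4,suppress=True)
p,R,s=tool();print(p,R[:,2],s["ee_rot"],s["joints"], R.T@(np.array([.5648,.3004,.047])-p)/.2)
c=r.read_camera("wrist");cv2.imwrite("pics/w9.png",c["pixels"][:,:,::-1])
E
```

```text
time: 10.55
tool_pos: [0.5655, 0.3002, 0.0744]
ee_rot: [-3.141, -0.003, 1.215]
force: [-0.2, -0.5, 1.7]
opening: 0.088
[0.5655 0.3002 0.0744] [ 0.0005  0.0025 -1.    ] [-3.1412 -0.0025  1.2146] [ 0.3026  0.6825  1.2566  0.0024  1.2013 -0.9129] [-0.0007 -0.0034  0.1372]
```

View pics/w9.png

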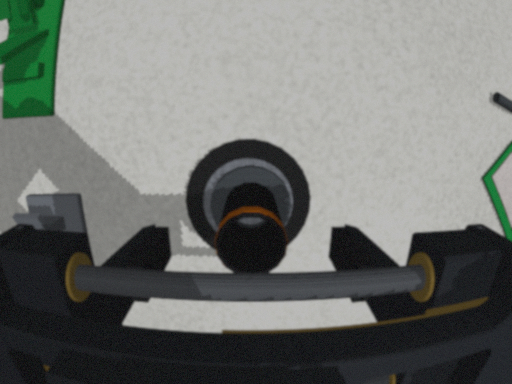

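Tube end at (251,241), central between the fingers. I'll go down and close.

```bash
python3 -m jog '[{"tx":-0.001,"ty":-0.003,"tz":0.137,"wx":0,"wy":0,"wz":0,"hand":-1},{"tx":0,"ty":0,"tz":0,"wx":0,"wy":0,"wz":0,"hand":-1},{"tx":0,"ty":0,"tz":0,"wx":0,"wy":0,"wz":0,"hand":1},{"tx":0,"ty":0,"tz":0,"wx":0,"wy":0,"wz":0,"hand":1},{"tx":0,"ty":0,"tz":0,"wx":0,"wy":0,"wz":0,"hand":1},{"tx":0,"ty":0,"tz":0,"wx":0,"wy":0,"wz":0,"hand":1},{"tx":0,"ty":0,"tz":0,"wx":0,"wy":0,"wz":0,"hand":1},{"tx":0,"ty":0,"tz":0,"wx":0,"wy":0,"wz":0,"hand":1},{"tx":0,"ty":0,"tz":0,"wx":0,"wy":0,"wz":0,"hand":1},{"tx":0,"ty":0,"tz":0,"wx":0,"wy":0,"wz":0,"hand":1}]';  python3 -c "
from h import *
p,R,s=tool();print(p,R,s['force'],s['opening'])"
```

```text
time: 11.6
tool_pos: [0.5639, 0.3007, 0.0468]
ee_rot: [3.141, -0.003, 1.216]
force: [0.4, -0.5, 0.8]
opening: 0.0361
[0.56385337 0.30074132 0.0467949 ] [[ 3.47564744e-01  9.37655188e-01  1.22344861e-03]
 [ 9.37652205e-01 -3.47566752e-01  2.38652506e-03]
 [ 2.66296766e-03  3.17697320e-04 -9.99996404e-01]] [ 0.38111566 -0.54770387  0.83434224] 0.03608796922993013
```

```bash
python3 -m jog '[{"tx":0,"ty":0,"tz":-0.075,"wx":0,"wy":0,"wz":0,"hand":1},{"tx":0,"ty":0,"tz":-0.2,"wx":0,"wy":0,"wz":0,"hand":1},{"tx":0,"ty":0,"tz":-0.2,"wx":0,"wy":0,"wz":0,"hand":1},{"tx":0,"ty":0,"tz":-0.2,"wx":0,"wy":0,"wz":0,"hand":1},{"tx":-0.186,"ty":0.082,"tz":0,"wx":0,"wy":0,"wz":0,"hand":1},{"tx":-0.186,"ty":0.082,"tz":0,"wx":0,"wy":0,"wz":0,"hand":1},{"tx":-0.186,"ty":0.082,"tz":0,"wx":0,"wy":0,"wz":0,"hand":1},{"tx":-0.186,"ty":0.082,"tz":0,"wx":0,"wy":0,"wz":0,"hand":1},{"tx":-0.186,"ty":0.082,"tz":0,"wx":0,"wy":0,"wz":0,"hand":1},{"tx":-0.186,"ty":0.082,"tz":0,"wx":0,"wy":0,"wz":0,"hand":1},{"tx":-0.186,"ty":0.082,"tz":0,"wx":0,"wy":0,"wz":0,"hand":1},{"tx":-0.186,"ty":0.082,"tz":0,"wx":0,"wy":0,"wz":0,"hand":1},{"tx":0,"ty":0,"tz":0,"wx":0,"wy":0,"wz":0,"hand":1}]';  python3 -c "
from h import *
np.set_printoptions(precision=4,suppress=True)
p,R,s=tool();print(p,R[:,2],s['force'],s['opening'],R.T@(np.array([.5912,-.1469,p[2]])-p)/.2)
c=r.read_camera('wrist');cv2.imwrite('pics/w10.png',c['pixels'][:,:,::-1]);np.save('w10.npy',c,allow_pickle=True)"
```

```text
time: 12.9
tool_pos: [0.5833, -0.0286, 0.1806]
ee_rot: [3.141, -0.001, 1.211]
force: [0.5, 0.6, -2.1]
opening: 0.0361
[ 0.5833 -0.0286  0.1806] [ 0.0006  0.0013 -1.    ] [ 0.5098  0.6327 -2.07  ] 0.03613918112388727 [-0.5399  0.2451 -0.0008]
```

View pics/w10.png

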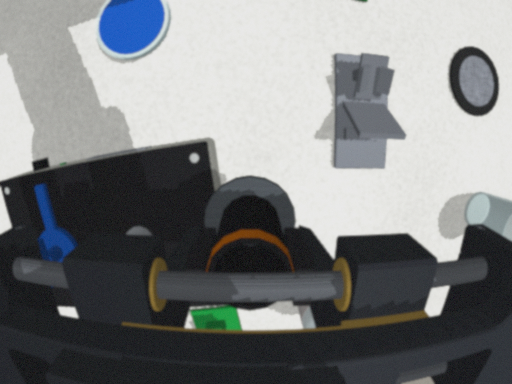

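```bash
python3 -m jog '[{"tx":-0.18,"ty":0.082,"tz":0,"wx":0,"wy":0,"wz":0,"hand":1},{"tx":-0.18,"ty":0.082,"tz":0,"wx":0,"wy":0,"wz":0,"hand":1},{"tx":-0.18,"ty":0.082,"tz":0,"wx":0,"wy":0,"wz":0,"hand":1},{"tx":0,"ty":0,"tz":0,"wx":0,"wy":0,"wz":0,"hand":1},{"tx":0,"ty":0,"tz":0,"wx":0,"wy":0,"wz":0,"hand":1}]';  python3 -c "
from h import *
np.set_printoptions(precision=4,suppress=True)
p,R,s=tool();print(p,R[:,2],s['force'],s['opening'],R.T@(np.array([.5912,-.1469,p[2]])-p)/.2)
W=np.load('w1.npy',allow_pickle=True).item();crop(W['pixels'],80,220,70,50,10,'pics/w1c.png')
c=r.read_camera('wrist');crop(c['pixels'],170,150,160,120,5,'pics/w11.png');np.save('w11.npy',c,allow_pickle=True)
c=r.read_camera('scene');crop(c['pixels'],130,80,160,120,5,'pics/s11.png');np.save('s11.npy',c,allow_pickle=True)
c=r.read_camera('top');crop(c['pixels'],260,100,160,120,5,'pics/t11.png')"
```

```text
time: 13.45
tool_pos: [0.5917, -0.142, 0.1804]
ee_rot: [-3.141, -0.003, 1.215]
force: [0.5, 0.2, -1.2]
opening: 0.036
[ 0.5917 -0.142   0.1804] [ 0.0003  0.0031 -1.    ] [ 0.5079  0.179  -1.23  ] 0.03597190085468048 [-0.0241  0.0061 -0.0001]
```

View pics/w11.png

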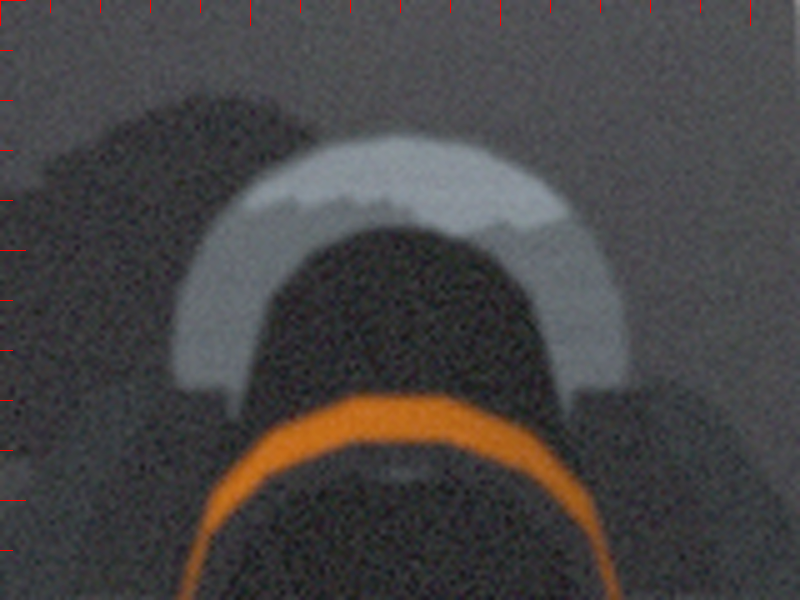

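View pics/s11.png

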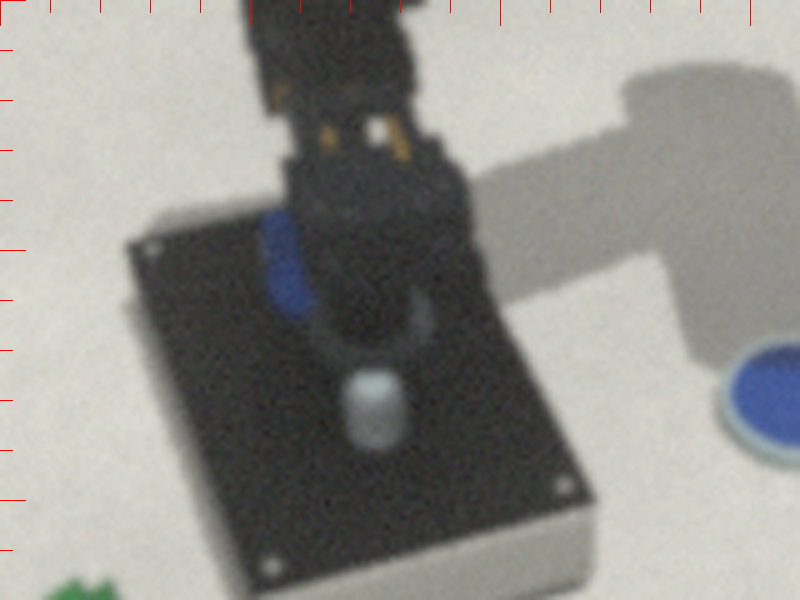

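View pics/w1c.png

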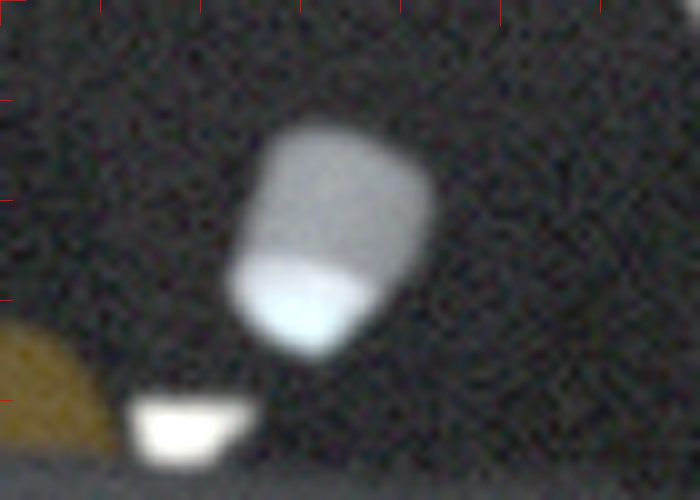

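View pics/t11.png

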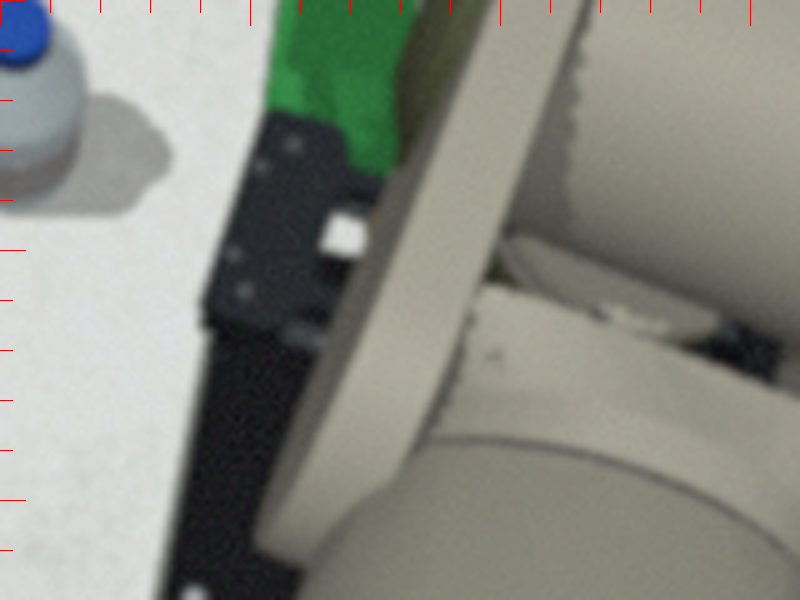

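The scene picture shows the flange at (373, bottom 362) in the crop, just behind and above the port top at (374,385). I'll check the numbers.

```bash
python3 - <<'E'
from h import *
np.set_printoptions(precision=4,suppress=True)
S=np.load("s11.npy",allow_pickle=True).item();W=np.load("w11.npy",allow_pickle=True).item();W1=np.load("w1.npy",allow_pickle=True).item()
p,R,s=tool()
a=np.linspace(0,2*np.pi,180)
for off in (0,.001,.002,.003):
    c=p+R[:,1]*off
    c[2]=p[2]-.0408
    def ring(z,rr):return [c+[rr*np.cos(t),rr*np.sin(t),z] for t in a]
    P=np.array([proj(S,X) for X in ring(0,.03)]+[proj(S,X) for X in ring(.008,.03)])
    Q=np.array([proj(W,X,True) for X in ring(.008,.03)])
    f=lambda v,o:(v-o+.5)*5-.5
    print(off,"scene x",f(P[:,0].min(),130),f(P[:,0].max(),130),"ybot",f(P[:,1].max(),80),"wrist top",f(Q[:,1].min(),150),"x",f(Q[:,0].min(),170),f(Q[:,0].max(),170))
print("port top scene pred",(proj(S,[.5921,-.1472,.098])-[130,80]+.5)*5-.5)
print("port foot",(proj(S,[.5921,-.1472,.07])-[130,80]+.5)*5-.5)
print("w1 port top pred",(proj(W1,[.5921,-.1472,.098],True)-[80,220]+.5)*10-.5)
E
```

```text
0 scene x 307.8542354119055 439.2492911946816 ybot 377.0119049653492 wrist top 126.60062564846226 x 179.04526183633362 643.8806209108379
0.001 scene x 305.6997354292545 437.135302355246 ybot 377.38053416582454 wrist top 134.57111804044555 x 179.42942342878877 643.5048757990589
0.002 scene x 303.5445292191464 435.0206267345619 ybot 377.7492855576402 wrist top 142.52372839822766 x 179.81581966635017 643.1265163773205
0.003 scene x 301.3886164342813 432.9052639978985 ybot 378.11815920156073 wrist top 150.45806322465094 x 180.20440219400922 642.7455940841879
port top scene pred [373.6003 387.9263]
port foot [377.722  428.6167]
w1 port top pred [316.1568 321.2957]
```

Consistent: the flange-top arc and the wrist row both give a 1 mm tool-y offset, and the port prediction is within 1 px. I'll align and lower to just above the port.

```bash
python3 -m jog '[{"tx":-0.024,"ty":0.006,"tz":0,"wx":0,"wy":0,"wz":0,"hand":1},{"tx":0,"ty":0,"tz":0.09,"wx":0,"wy":0,"wz":0,"hand":1},{"tx":0,"ty":0,"tz":0.09,"wx":0,"wy":0,"wz":0,"hand":1},{"tx":0,"ty":0,"tz":0,"wx":0,"wy":0,"wz":0,"hand":1},{"tx":0,"ty":0,"tz":0,"wx":0,"wy":0,"wz":0,"hand":1}]';  python3 -c "
from h import *
np.set_printoptions(precision=4,suppress=True)
p,R,s=tool();print(p,R[:,2],s['force'],s['opening'],R.T@(np.array([.5912,-.1469,p[2]])-p)/.2)
c=r.read_camera('scene');crop(c['pixels'],170,110,70,60,10,'pics/s12.png');np.save('s12.npy',c,allow_pickle=True)
c=r.read_camera('wrist');crop(c['pixels'],170,150,160,120,5,'pics/w12.png');np.save('w12.npy',c,allow_pickle=True)
"
```

```text
time: 14.1
tool_pos: [0.5915, -0.1472, 0.1452]
ee_rot: [3.141, -0.003, 1.216]
force: [-0.8, -1.4, -0.9]
opening: 0.0361
[ 0.5915 -0.1472  0.1452] [ 0.0012  0.0023 -1.    ] [-0.8448 -1.3756 -0.9397] 0.03612232175655945 [ 0.0009 -0.0019  0.    ]
```

View pics/s12.png

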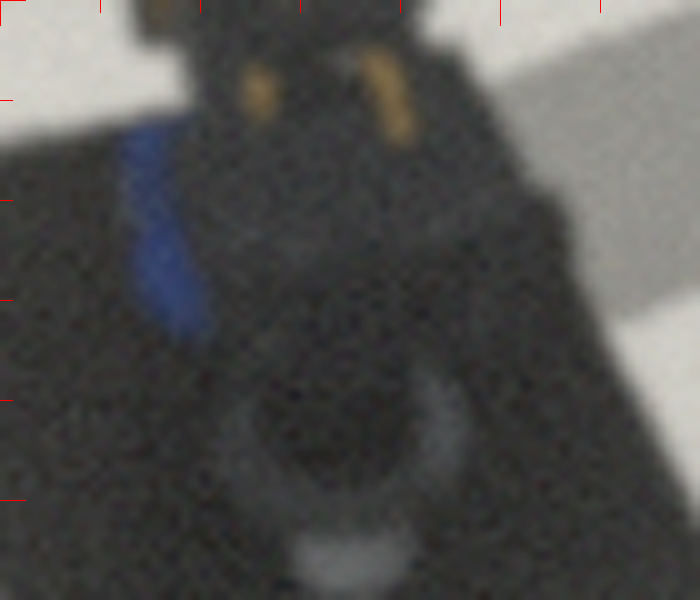

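View pics/w12.png

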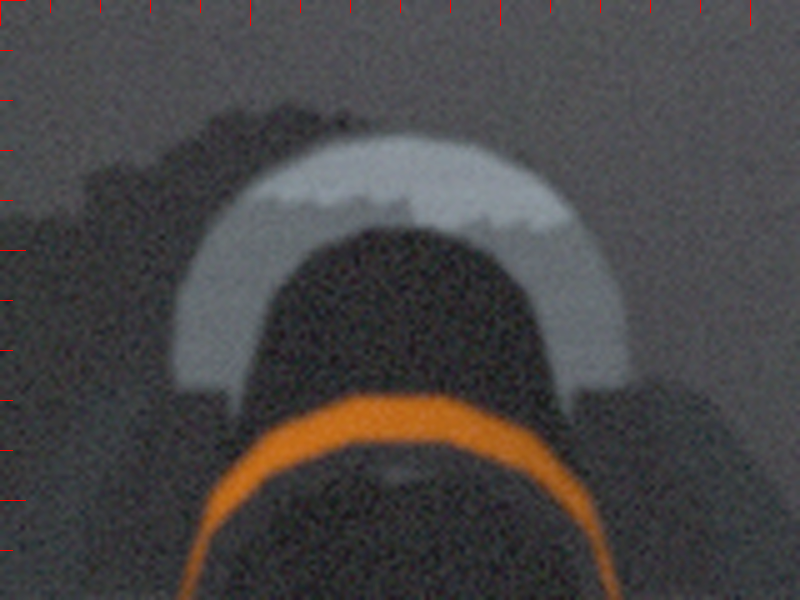

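In the scene crop the flange centre (343) and the port (353, with about 9 expected from the height difference) line up. I'll lower in steps and watch the force.

```bash
python3 -m jog '[{"tx":0,"ty":-0.001,"tz":0.025,"wx":0,"wy":0,"wz":0,"hand":1},{"tx":0,"ty":0,"tz":0.01,"wx":0,"wy":0,"wz":0,"hand":1},{"tx":0,"ty":0,"tz":0,"wx":0,"wy":0,"wz":0,"hand":1}]'; python3 -m jog '[{"tx":0,"ty":0,"tz":0.012,"wx":0,"wy":0,"wz":0,"hand":1},{"tx":0,"ty":0,"tz":0.012,"wx":0,"wy":0,"wz":0,"hand":1},{"tx":0,"ty":0,"tz":0,"wx":0,"wy":0,"wz":0,"hand":1}]'
```

```text
time: 14.5
tool_pos: [0.591, -0.1473, 0.1375]
ee_rot: [-3.141, -0.003, 1.216]
force: [-1.1, 0.1, -1.6]
opening: 0.036
time: 14.8
tool_pos: [0.591, -0.1473, 0.1325]
ee_rot: [-3.141, -0.003, 1.216]
force: [-1.0, 0.6, -1.7]
opening: 0.0358
```

```bash
python3 -m jog '[{"tx":0,"ty":0,"tz":0.02,"wx":0,"wy":0,"wz":0,"hand":1},{"tx":0,"ty":0,"tz":0.02,"wx":0,"wy":0,"wz":0,"hand":1},{"tx":0,"ty":0,"tz":0,"wx":0,"wy":0,"wz":0,"hand":1}]'; python3 -m jog '[{"tx":0,"ty":0,"tz":0.02,"wx":0,"wy":0,"wz":0,"hand":1},{"tx":0,"ty":0,"tz":0.02,"wx":0,"wy":0,"wz":0,"hand":1},{"tx":0,"ty":0,"tz":0,"wx":0,"wy":0,"wz":0,"hand":1}]'; python3 -m jog '[{"tx":0,"ty":0,"tz":0.013,"wx":0,"wy":0,"wz":0,"hand":1},{"tx":0,"ty":0,"tz":0,"wx":0,"wy":0,"wz":0,"hand":1}]'
```

```text
time: 15.1
tool_pos: [0.5909, -0.1472, 0.1241]
ee_rot: [-3.14, -0.003, 1.216]
force: [-1.1, -0.6, -1.1]
opening: 0.0362
time: 15.4
tool_pos: [0.5909, -0.1472, 0.1162]
ee_rot: [-3.141, -0.003, 1.216]
force: [0.3, -0.1, -1.7]
opening: 0.0365
time: 15.6
tool_pos: [0.5911, -0.1473, 0.114]
ee_rot: [-3.141, -0.003, 1.216]
force: [-0.6, -0.4, -1.0]
opening: 0.0358
```

Expecting contact near TCP z = 0.111.

```bash
python3 -m jog '[{"tx":0,"ty":0,"tz":0.01,"wx":0,"wy":0,"wz":0,"hand":1},{"tx":0,"ty":0,"tz":0,"wx":0,"wy":0,"wz":0,"hand":1}]'; python3 -m jog '[{"tx":0,"ty":0,"tz":0.006,"wx":0,"wy":0,"wz":0,"hand":1},{"tx":0,"ty":0,"tz":0,"wx":0,"wy":0,"wz":0,"hand":1}]';python3 -m jog '[{"tx":0,"ty":0,"tz":0.006,"wx":0,"wy":0,"wz":0,"hand":1},{"tx":0,"ty":0,"tz":0,"wx":0,"wy":0,"wz":0,"hand":1}]'
```

```text
time: 15.8
tool_pos: [0.5911, -0.1473, 0.1121]
ee_rot: [-3.142, -0.003, 1.216]
force: [0.1, -0.8, -1.1]
opening: 0.0363
time: 16.0
tool_pos: [0.5911, -0.1473, 0.111]
ee_rot: [3.142, -0.003, 1.216]
force: [-0.8, 0.1, -0.7]
opening: 0.0359
time: 16.2
tool_pos: [0.5913, -0.1473, 0.1107]
ee_rot: [3.14, -0.002, 1.216]
force: [-0.7, -0.1, 5.4]
opening: 0.036
```

Seated (5 N at z 0.1107, as predicted). One small extra press, then release.

```bash
python3 -m jog '[{"tx":0,"ty":0,"tz":0.005,"wx":0,"wy":0,"wz":0,"hand":1},{"tx":0,"ty":0,"tz":0,"wx":0,"wy":0,"wz":0,"hand":1},{"tx":0,"ty":0,"tz":0,"wx":0,"wy":0,"wz":0,"hand":1}]'; python3 -m jog '[{"tx":0,"ty":0,"tz":0,"wx":0,"wy":0,"wz":0,"hand":0.2},{"tx":0,"ty":0,"tz":0,"wx":0,"wy":0,"wz":0,"hand":-0.3},{"tx":0,"ty":0,"tz":0,"wx":0,"wy":0,"wz":0,"hand":-0.6},{"tx":0,"ty":0,"tz":0,"wx":0,"wy":0,"wz":0,"hand":-0.6},{"tx":0,"ty":0,"tz":0,"wx":0,"wy":0,"wz":0,"hand":-0.6},{"tx":0,"ty":0,"tz":-0.05,"wx":0,"wy":0,"wz":0,"hand":-0.6},{"tx":0,"ty":0,"tz":-0.15,"wx":0,"wy":0,"wz":0,"hand":-0.6},{"tx":0,"ty":0,"tz":-0.2,"wx":0,"wy":0,"wz":0,"hand":-0.6},{"tx":0,"ty":0,"tz":-0.2,"wx":0,"wy":0,"wz":0,"hand":-0.6},{"tx":0,"ty":0,"tz":0,"wx":0,"wy":0,"wz":0,"hand":-0.6}]'; python3 -c "
from h import *
np.set_printoptions(precision=4,suppress=True)
p,R,s=tool();print(p,R[:,2],s['joints'])
c=r.read_camera('wrist');cv2.imwrite('pics/w13.png',c['pixels'][:,:,::-1]);np.save('w13.npy',c,allow_pickle=True)
c=r.read_camera('scene');crop(c['pixels'],130,80,130,100,6,'pics/s13.png');np.save('s13.npy',c,allow_pickle=True)
print(proj(np.load('w13.npy',allow_pickle=True).item(),[.5698,-.2402,.132],True),[ (proj(c,[.5921,-.1472,z])-[130,80]+.5)*6 for z in (.07,.145)])"
```

```text
time: 16.5
tool_pos: [0.5914, -0.1473, 0.1107]
ee_rot: [3.14, -0.002, 1.216]
force: [-4.0, 3.1, 11.7]
opening: 0.0359
time: 17.5
tool_pos: [0.5926, -0.1482, 0.2354]
ee_rot: [3.13, -0.002, 1.216]
force: [0.0, -0.2, 0.6]
opening: 0.0703
[ 0.5926 -0.1482  0.2354] [ 0.011  -0.0024 -0.9999] [-0.4397  0.4864  1.1318  0.0025  1.5124 -1.6558]
[147.1495 202.6305] [array([453.8664, 514.94  ]), array([440.1664, 379.6898])]
```

View pics/w13.png

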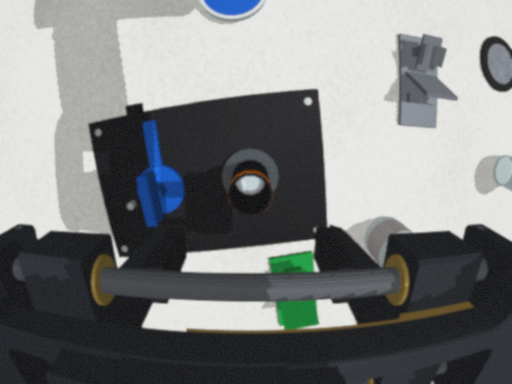

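View pics/s13.png

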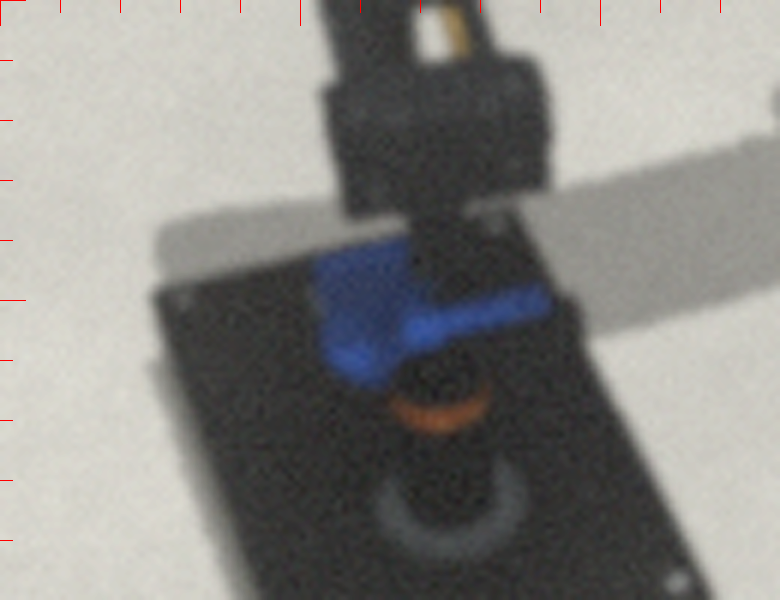

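The tube is home: its end in the scene matches the prediction (440,380), and the port is visible inside the bore at wrist (250,185). The latch bar is at wrist (150,200), where I predicted (147,203).

```bash
python3 - <<'E'
from h import *
np.set_printoptions(precision=4,suppress=True)
c=np.load("w13.npy",allow_pickle=True).item();crop(c["pixels"],115,110,90,125,6,"pics/w13c.png")
q=np.radians(-13.4);ex=np.array([np.cos(q),np.sin(q),0]);ey=np.array([-ex[1],ex[0],0])
for z in (.132,):
  for a,b in ((1,1),(1,-1),(-1,-1),(-1,1)):
    print((proj(c,np.array([.5698,-.2402,z])+ex*.025*a+ey*.006*b,True)-[115,110]+.5)*6)
print("tail end",(proj(c,np.array([.5698,-.2402,.087])-ex*.073,True)-[115,110]+.5)*6)
E
```

```text
[265.9102 706.6903]
[195.952  713.4625]
[126.939  405.3146]
[199.1278 394.6937]
tail end [205.1327  69.6135]
```

View pics/w13c.png

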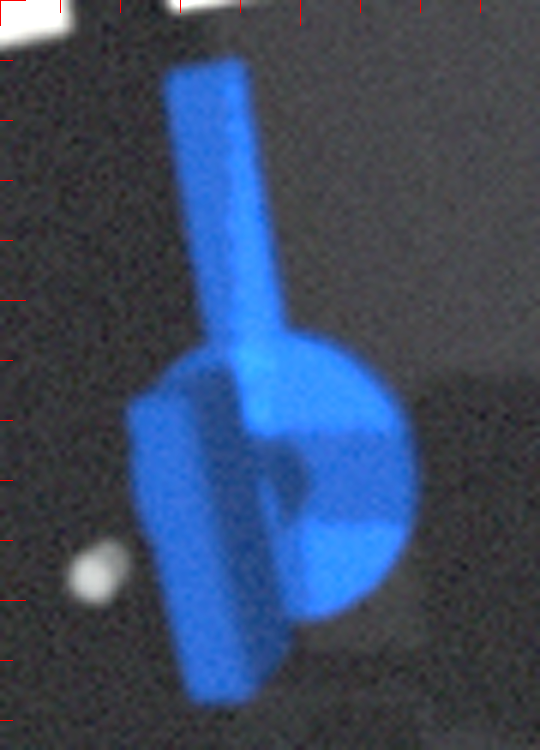

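Bar corners match the prediction within about 1 px, so the latch is at about (0.5695, −0.2405). I'll turn the jaws across the bar and position above it.

```bash
python3 -m jog '[{"tx":-0.15,"ty":0.03,"tz":0,"wx":0.01,"wy":0,"wz":-0.115,"hand":-0.6},{"tx":-0.15,"ty":0.03,"tz":0,"wx":0.01,"wy":0,"wz":-0.115,"hand":-0.6},{"tx":-0.15,"ty":0,"tz":0,"wx":0,"wy":0,"wz":0,"hand":-0.6},{"tx":0,"ty":0,"tz":0,"wx":0,"wy":0,"wz":0,"hand":-0.6},{"tx":0,"ty":0,"tz":0,"wx":0,"wy":0,"wz":0,"hand":-0.6}]'; cat > l.py <<'E'
from h import *
np.set_printoptions(precision=4,suppress=True)
p,R,s=tool();print(p,R[:,2],s['ee_rot'],s['joints'],R.T@(np.array([.5695,-.2405,.104])-p)/.2,"yaw err deg",np.degrees(s['ee_rot'][2])-76.6)
E
python3 l.py
```

```text
time: 18.1
tool_pos: [0.5759, -0.2374, 0.2272]
ee_rot: [-3.129, -0.004, 1.335]
force: [-0.1, 0.6, -0.3]
opening: 0.0706
[ 0.5759 -0.2374  0.2272] [-0.0111  0.0071 -0.9999] [-3.1292 -0.0043  1.3351] [-0.5807  0.5243  1.0889 -0.0002  1.5416 -1.9158] [-0.0252 -0.0196  0.6164] yaw err deg -0.10613526443106025
```

```bash
python3 -m jog '[{"tx":-0.025,"ty":-0.02,"tz":0,"wx":-0.02,"wy":0,"wz":0,"hand":-0.6},{"tx":0,"ty":0,"tz":0.15,"wx":0,"wy":0,"wz":0,"hand":-0.6},{"tx":0,"ty":0,"tz":0.15,"wx":0,"wy":0,"wz":0,"hand":-0.6},{"tx":0,"ty":0,"tz":0,"wx":0,"wy":0,"wz":0,"hand":-0.6},{"tx":0,"ty":0,"tz":0,"wx":0,"wy":0,"wz":0,"hand":-0.6}]'; python3 l.py; python3 -c "
from h import *
c=r.read_camera('wrist');cv2.imwrite('pics/w14.png',c['pixels'][:,:,::-1])"
```

```text
time: 18.6
tool_pos: [0.5715, -0.2407, 0.1694]
ee_rot: [3.141, -0.003, 1.337]
force: [0.4, 0.2, 1.2]
opening: 0.0703
[ 0.5715 -0.2407  0.1694] [ 0.0015  0.0029 -1.    ] [ 3.1408 -0.0032  1.3371] [-0.5906  0.556   1.2031  0.0033  1.3829 -1.9283] [-0.0024 -0.0101  0.3268] yaw err deg 0.0098285172531547
```

View pics/w14.png

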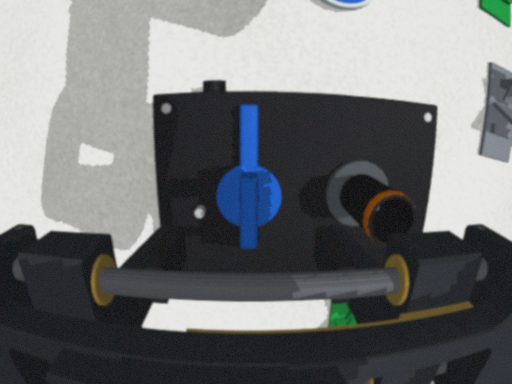

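The bar is centred at column 249, parallel to the pads. I'll descend and close.

```bash
python3 -m jog '[{"tx":-0.002,"ty":-0.01,"tz":0.15,"wx":0,"wy":0,"wz":0,"hand":-0.6},{"tx":0,"ty":0,"tz":0.12,"wx":0,"wy":0,"wz":0,"hand":-0.6},{"tx":0,"ty":0,"tz":0.057,"wx":0,"wy":0,"wz":0,"hand":-0.6},{"tx":0,"ty":0,"tz":0,"wx":0,"wy":0,"wz":0,"hand":-0.6}]'; python3 l.py; python3 -m jog '[{"tx":0,"ty":0,"tz":0,"wx":0,"wy":0,"wz":0,"hand":1},{"tx":0,"ty":0,"tz":0,"wx":0,"wy":0,"wz":0,"hand":1},{"tx":0,"ty":0,"tz":0,"wx":0,"wy":0,"wz":0,"hand":1},{"tx":0,"ty":0,"tz":0,"wx":0,"wy":0,"wz":0,"hand":1},{"tx":0,"ty":0,"tz":0,"wx":0,"wy":0,"wz":0,"hand":1},{"tx":0,"ty":0,"tz":0,"wx":0,"wy":0,"wz":0,"hand":1},{"tx":0,"ty":0,"tz":0,"wx":0,"wy":0,"wz":0,"hand":1},{"tx":0,"ty":0,"tz":0,"wx":0,"wy":0,"wz":0,"hand":1},{"tx":0,"ty":0,"tz":0,"wx":0,"wy":0,"wz":0,"hand":1}]'; python3 l.py
```

```text
time: 19.05
tool_pos: [0.5694, -0.2408, 0.1032]
ee_rot: [3.142, -0.003, 1.336]
force: [-0.5, 0.2, 0.4]
opening: 0.0707
[ 0.5694 -0.2408  0.1032] [ 0.0008  0.0033 -1.    ] [ 3.1416 -0.0034  1.3364] [-0.5926  0.6178  1.2947  0.0034  1.2302 -1.9302] [ 0.0017 -0.     -0.0038] yaw err deg -0.029816613722118745
time: 19.95
tool_pos: [0.5694, -0.2408, 0.1032]
ee_rot: [3.141, -0.003, 1.336]
force: [-0.4, 0.3, 0.7]
opening: 0.014
[ 0.5694 -0.2408  0.1032] [ 0.0012  0.0031 -1.    ] [ 3.1411 -0.0033  1.3362] [-0.5927  0.6176  1.2952  0.0035  1.2296 -1.9301] [ 0.0017  0.0002 -0.0038] yaw err deg -0.03934029049749199
```

```bash
python3 -m jog '[{"tx":0,"ty":0,"tz":0,"wx":0,"wy":0,"wz":0.05,"hand":1},{"tx":0,"ty":0,"tz":0,"wx":0,"wy":0,"wz":0.15,"hand":1},{"tx":0,"ty":0,"tz":0,"wx":0,"wy":0,"wz":0.15,"hand":1},{"tx":0,"ty":0,"tz":0,"wx":0,"wy":0,"wz":0.15,"hand":1},{"tx":0,"ty":0,"tz":0,"wx":0,"wy":0,"wz":0,"hand":1}]'; python3 l.py; python3 -c "
from h import *
print(tool()[2]['wrist_torque'])
c=r.read_camera('wrist');cv2.imwrite('pics/w15.png',c['pixels'][:,:,::-1])"
```

```text
time: 20.45
tool_pos: [0.5694, -0.2409, 0.1033]
ee_rot: [-3.141, -0.003, 1.073]
force: [0.3, 0.7, -0.0]
opening: 0.0135
[ 0.5694 -0.2409  0.1033] [ 0.0013  0.0029 -1.    ] [-3.1413 -0.0031  1.0729] [-0.5928  0.6175  1.2951  0.0033  1.2295 -1.6668] [ 0.0022 -0.0005 -0.0036] yaw err deg -15.125756532126367
[ 0.11387695 -0.0048831   0.09270813]
```

View pics/w15.png

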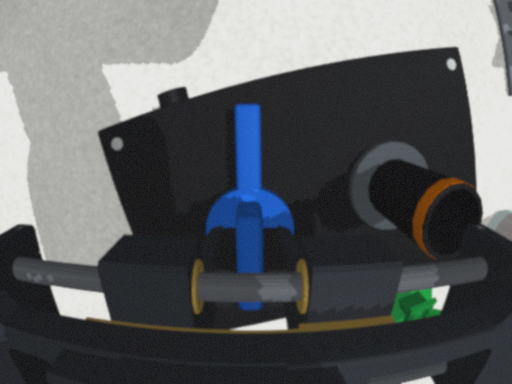

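The tail stays aligned with the tool at (247,140), so the latch is turning with it. I'll continue to about 89°.

```bash
python3 -m jog '[{"tx":0,"ty":0,"tz":0,"wx":0,"wy":0,"wz":0.19,"hand":1},{"tx":0,"ty":0,"tz":0,"wx":0,"wy":0,"wz":0.19,"hand":1},{"tx":0,"ty":0,"tz":0,"wx":0,"wy":0,"wz":0.19,"hand":1},{"tx":0,"ty":0,"tz":0,"wx":0,"wy":0,"wz":0.19,"hand":1},{"tx":0,"ty":0,"tz":0,"wx":0,"wy":0,"wz":0.19,"hand":1},{"tx":0,"ty":0,"tz":0,"wx":0,"wy":0,"wz":0.19,"hand":1},{"tx":0,"ty":0,"tz":0,"wx":0,"wy":0,"wz":0.19,"hand":1},{"tx":0,"ty":0,"tz":0,"wx":0,"wy":0,"wz":0.19,"hand":1},{"tx":0,"ty":0,"tz":0,"wx":0,"wy":0,"wz":0.19,"hand":1},{"tx":0,"ty":0,"tz":0,"wx":0,"wy":0,"wz":0.19,"hand":1},{"tx":0,"ty":0,"tz":0,"wx":0,"wy":0,"wz":0.19,"hand":1},{"tx":0,"ty":0,"tz":0,"wx":0,"wy":0,"wz":0.19,"hand":1},{"tx":0,"ty":0,"tz":0,"wx":0,"wy":0,"wz":0.17,"hand":1},{"tx":0,"ty":0,"tz":0,"wx":0,"wy":0,"wz":0,"hand":1},{"tx":0,"ty":0,"tz":0,"wx":0,"wy":0,"wz":0,"hand":1}]'; python3 l.py; python3 -c "
from h import *
print(tool()[2]['wrist_torque'])
c=r.read_camera('wrist');cv2.imwrite('pics/w16.png',c['pixels'][:,:,::-1])"
```

```text
time: 22.0
tool_pos: [0.569, -0.241, 0.1032]
ee_rot: [-3.139, 0.0, -0.205]
force: [-3.0, -0.6, 0.8]
opening: 0.0137
[ 0.569  -0.241   0.1032] [ 0.0005  0.0029 -1.    ] [-3.1387  0.0001 -0.2053] [-0.5931  0.6175  1.2954  0.0028  1.2299 -0.3887] [ 0.0017 -0.0031 -0.0038] yaw err deg -88.36315067219226
[-0.13252978  0.5331979  -0.0208138 ]
```

View pics/w16.png

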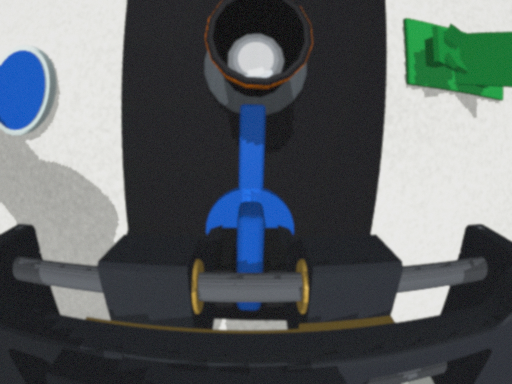

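The tail now points to the port over the flange at (252,110). I'll open, retreat and check.

```bash
python3 -m jog '[{"tx":0,"ty":0,"tz":0,"wx":0,"wy":0,"wz":0,"hand":0.5},{"tx":0,"ty":0,"tz":0,"wx":0,"wy":0,"wz":0,"hand":-0.5},{"tx":0,"ty":0,"tz":0,"wx":0,"wy":0,"wz":0,"hand":-0.5},{"tx":0,"ty":0,"tz":0,"wx":0,"wy":0,"wz":0,"hand":-0.5},{"tx":0,"ty":0,"tz":0,"wx":0,"wy":0,"wz":0,"hand":-0.5},{"tx":0,"ty":0,"tz":-0.05,"wx":0,"wy":0,"wz":0,"hand":-0.5},{"tx":0,"ty":0,"tz":-0.15,"wx":0,"wy":0,"wz":0,"hand":-0.5},{"tx":0,"ty":0,"tz":-0.2,"wx":0,"wy":0,"wz":0,"hand":-0.5},{"tx":0,"ty":0,"tz":-0.2,"wx":0,"wy":0,"wz":0,"hand":-0.5},{"tx":0,"ty":0,"tz":-0.1,"wx":0,"wy":0,"wz":0,"hand":-0.5},{"tx":0,"ty":0,"tz":0,"wx":0,"wy":0,"wz":0,"hand":-0.5},{"tx":0,"ty":0,"tz":0,"wx":0,"wy":0,"wz":0,"hand":-0.5}]'; python3 -c "
from h import *
c=r.read_camera('wrist');crop(c['pixels'],130,60,240,180,3,'pics/w17.png')
f=lambda X:(proj(c,X,True)-[130,60]+.5)*3
L=np.array([.5694,-.2405,0]);P=np.array([.5921,-.1472,0])
for ang in (1.571,1.45,1.4):
    q=np.radians(-13.4)-ang; d=-np.array([np.cos(q),np.sin(q),0])
    print(ang,'tail end top',f(L+.073*d+[0,0,.087]),'bar ends',f(L+.025*d+[0,0,.132]),f(L-.025*d+[0,0,.132]))
print('tube top',f(P+[0,0,.145]),'tube top if 4mm up',f(P+[0,0,.149]))
c=r.read_camera('scene');cv2.imwrite('pics/s17.png',c['pixels'][:,:,::-1])
c=r.read_camera('top');cv2.imwrite('pics/t17.png',c['pixels'][:,:,::-1])
"
```

```text
time: 23.25
tool_pos: [0.569, -0.2412, 0.2429]
ee_rot: [-3.138, -0.0, -0.208]
force: [-1.0, -0.4, -0.1]
opening: 0.0661
1.571 tail end top [366.73819725 145.86784017] bar ends [363.40483543 307.0578464 ] [359.14795673 469.31574687]
1.45 tail end top [340.37880952 146.82467732] bar ends [353.04815569 307.41910897] [369.03157119 468.98717736]
1.4 tail end top [329.56485753 148.17841409] bar ends [348.7967723  307.93079949] [373.09230994 468.52119843]
tube top [371.88616316  57.28553945] tube top if 4mm up [372.06533012  55.46379678]
```

View pics/w17.png

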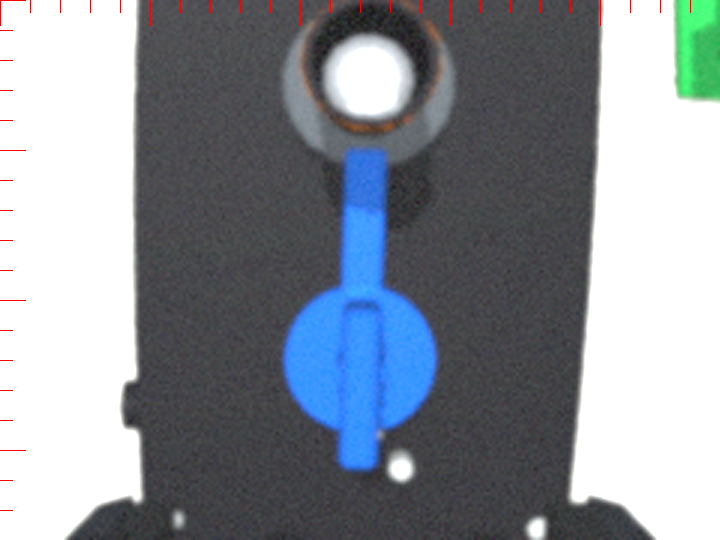

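View pics/s17.png

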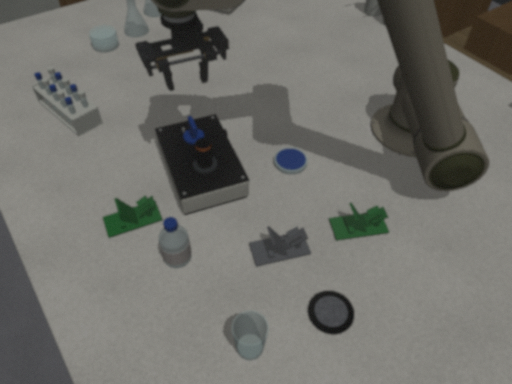

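View pics/t17.png

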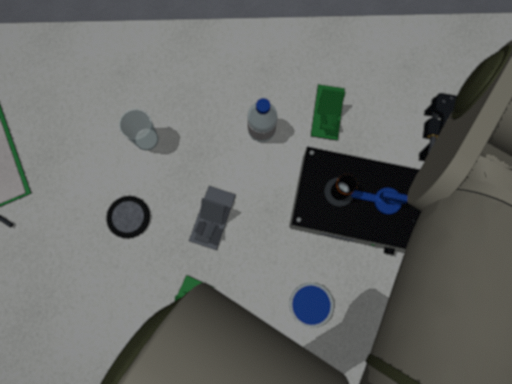

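The latch is locked: its tail end is at (366,150), and the 1.571 rad prediction was (367,146). The tail lies over the flange, and the beaker, bottle and dish are at their starting pixels. The arm is clear, so I'll hand the job in.

```bash
python3 -c "
from cell import r
print(r.sign_off())"
```

```text
the job is handed in; nothing more can be done
None
```

The job is done and handed in at about 23.3 s, though the robot gave no verdict. I lifted the tube out of the rest and stood it upright on the mat. After letting go, I regripped it from above and pushed it down over the port. The flange met the deck at the predicted height, with about 12 N of final press. I then turned the latch clockwise to about 88°, and after I let go it snapped to the locked position.

**What the last pictures showed:**
- **Latch:** the tail lies over the flange, within about 1.5 px of where a fully locked latch should appear.
- **Tube:** checked right after release, its end was where a fully seated tube should be. In the last wrist picture the port shows through the bore.
- **Bystanders:** the beaker, bottle and dish are at their starting positions in the images.
- **Arm:** it is held clear above everything.

**What disagreed or changed:**
- **First grasp:** joint 4 came close to its limit, so I gripped the tube with a steeper tool than planned. The tool leaned about 23° when I set the tube on the mat, and the tube itself stood upright.
- **Flange check over the port:** one wrist-camera reading was about 1.3 mm off sideways. The fit went on without side force, so I put this down to calibration.
- **Finger openings:** they read 36 mm on the 38 mm tube and 14 mm on the 12 mm bar.

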